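# Clamp the coin tester and hold its sprung lid at the pointer

### The job

Crank the blue vise by its red knob until the sliding jaw grips the cream coin tester firmly, then lift the tester's sprung lid by its black tab until the lid is in line with the orange pointer. Finish while still holding the lid there: the spring would snap it shut, so do not let go. The tester must stay clamped and seated flat in the vise, and the other things on the bench are to be left alone.

Things in the scene. Friction and masses are not known exactly. Their poses are not given: they have to be found in the camera images.
- vise: Blue machine vise, fixed to the bench. Bed 130 (x) x 370 (y) x 20 mm high; origin at bench level, bed spans y -170 to +200 mm. z up. The fixed jaw (inner face at y = -122 mm, top 60 mm above the bench) is at its -y end, the crank at its +y end, the sliding jaw between them.
- vise_jaw: Sliding grey jaw, 90 wide x 30 thick, top 60 mm above the bench. Origin at the bottom middle of its gripping face. The crank moves it towards the vise's -y, 6.5 mm per rad.
- vise_crank (a joint): Turn of the crank in rad: 0 fully open, grows clockwise seen from above and closes the vise; stop at 2.8. It starts at 0 to 0.5; the jaws touch the tester at about 1.6 to 1.7. Friction (0.2 N m, about 4 N at the knob) makes it self-locking: it stays where it is left. Once the jaws touch, the crank stiffens by about 1 N at the knob per 0.1 rad; another 0.3 to 0.5 rad, about 7 to 9 N at the knob, is a firm grip.
- crank_axis (a point): Point on the crank's vertical turning axis, 100 mm above the bench.
- crank_grip (a point): Middle of the red crank knob, where to grip it: upright cylinder 18 mm across, 42 mm tall (79 to 121 mm above the bench), spinning freely on its pin, 50 mm from the crank axis. This point is 100 mm above the bench.
- tester: Cream bakelite coin tester, a box 110 x 110 x 85 mm with a lid on top, 0.5 to 1.0 kg, standing loose on the vise bed between the jaws with a few mm of play. Origin at the centre of its underside, z up; its +y side faces the crank and sliding jaw, and carries the lid's hinge. Black rocker switch and angle arc on its +x side.
- hinge_axis (a point): Middle of the lid's hinge axis, fixed on the tester at y +52 mm and z +90 mm; the axis runs along the tester's x.
- lid_hinge (a joint): Lid angle in rad: 0 shut (level), grows as the tab side rises; stop at 1.4. A spring closes it: 0.21 N m at 0 plus 0.35 N m per rad, so about 2 to 4 N upward at the tab.
- lid: Sprung lid, cream plate 110 x 107 x 8 mm, orange-framed window on top, black tab. Origin on the hinge axis; the lid extends along its own -y.
- lid_tab (a point): Grip point on the lid's black tab, 137 mm from the hinge axis. The tab is 16 mm wide (along the hinge axis), 10 mm thick and sticks out 45 mm past the lid's edge on the side away from the hinge (107 to 152 mm from the hinge axis); with the lid shut this point is 110 mm above the bench. Fingers can take it by its two 16 mm-apart sides from above and let it pivot between them as the lid swings.
- pointer (a joint): Setting of the orange pointer in rad, on the same axis and zero as the lid angle; set anew each time between 0.5 and 0.85. This is the angle to hold the lid at; it cannot be bumped.
- pointer_tip (a point): Tip of the orange pointer, a narrow bar beside the lid's +x edge, 120 mm from the hinge axis. Its axes are parallel to those of lid_tab when the lid is at the marked angle.
- meter_head: Bystander: chrome meter head, 84 mm across, 92 mm tall, loose.
- coin_slide: Bystander: brass coin slide, 100 x 34 x 22 mm, loose.
- mainspring_case: Bystander: steel mainspring case, disc 72 mm across, 34 mm tall, loose.
- window_frame: Bystander: orange plastic window frame, 90 x 80 x 8 mm, loose.
- screwdriver: Bystander: screwdriver lying on the bench, loose.
Things that resemble listed ones, but are neither listed nor needed, are in the scene too. Leave any brown or green look-alike of the tester alone.

How it is judged:
By the outcome, as a careful person would: the job done as asked, in the order asked, and still so for the second after the job is handed in, while the arm keeps its last pose, push and grip.
It also fails if it takes over 54 s, if anything falls off the work surface, if the arm or the gripper's body presses on something with over 40 N, if the wrist force passes 120 N, or if a joint passes its speed limit or range.

### The arm

A 6-joint arm with a two-finger parallel gripper is mounted at the origin on the work surface. World frame = base frame: x ahead of the robot, y to its left, z up, the work surface at z = 0. Lengths are in m, angles in rad, forces in N, time in s.
With the tool pointing down it reaches from about 0.35 to 0.775 m from the base axis. Payload 5.5 kg.
Tool frame: the origin (TCP) lies midway between the tips of the shut fingers; the grasp point (between the pads) lies 19 mm behind it; z points along the fingers, x is the direction in which the jaws open and shut, and the axes are right-handed (so a half turn about z gives the same grasp; the last joint's range is limited). The gripper opens to 85 mm and grips with 20 to 120 N. Pads are 22 mm wide; open, the fingers measure 114 mm over their backs; the gripper's body (76 mm by 85 mm) begins 54 mm behind the grasp point. The pads swing forward as they close: fully open they stand 13 mm farther back than shut.
Start: joints at [1.148, 0.313, 0.046, 1.304, 0, 1.431], TCP at [0.16, 0.552, 0.197] pointing down, gripper open.
Joint ranges: [-2.76, 2.76], [-0.86, 1.69], [-1.03, 1.26], [-2.2, 2.34], [-1.47, 1.5], [-3.14, 3.14]. Speed limits (rad/s): [2.57, 2.57, 3.14, 3.14, 3.14, 3.14].

### API

Orientations are given as a unit quaternion [w, x, y, z].
In Python, from workcell import env gives the robot as it stands.
- The arm moves only by the tool servo_tool, never from a script. Its argument "targets" is a list of rows, each an object with "xyz": the shift along the tool's x, y, z in m, a list of three; "twist": the turn, a rotation vector about the tool's x, y, z in rad, a list of three; "jaw": the opening, from 0 (shut) to 1 (fully open). A call has 1 to 12 rows; each row is the pose to reach, as a shift and turn from the pose commanded when the call began, along the tool's axes at that moment; what a row does not reach only later rows make up. A row lasts 1/12 s, in which the tool goes at most 41.7 mm and 7.16 degrees, less where a joint would pass 70% of its speed; a pose out of reach is approached as far as the arm can. A call with a gripper value outside its range is refused whole. The fingers move at their own pace and stop on an object; "squeeze" is the grip in N (left out, the last holds). Time passes only in rows, so rows that repeat a pose let the fingers close. It gives the time, the measured TCP pose, the force and the opening at its end, in the units of the state.
- env.get_state(): the state, without advancing time (a new reading comes with each control period).
- env.read_camera(name): name is "scene" or "top" or "wrist"; returns a dict with "color" (420x560x3 uint8, red, green, blue), "depth" (420x560 float32, m along the optical axis (not along the pixel's ray), 0 where there is no reading), "fx", "fy", "cx", "cy" (pixels), "k1" (the pictures are not rectified: a ray, as slopes to the right and down, at radius r is drawn at 1 + k1 r^2 times it, then the intrinsics apply), "eye" and "attitude" of the camera in the world. Camera axes: x right, y down, z forward; pixel columns grow to the right and rows downward; lengths in m; the calibration is good to about 2 mm. A picture is of the moment at which its call begins.
- env.hand_in(): hands the job in, once; it reports no verdict.
The state is a dict: "clock": time; "joint_pos": joint angles; "qvel": joint speeds; "tau": joint torques, N m; "tcp_pos": TCP position; "orientation": TCP orientation; "wrist_force": force on the tool from outside, world axes, zero at the start; "ft_torque": the same for the moment, N m; "finger_gap": finger opening in m.
Only numpy, scipy, OpenCV 4.12 (cv2) and the standard library are available. Lean on these libraries where they do the work, as an engineer would, in place of code of your own. Each camera call takes 0.05 s, during which the arm holds its last target. There are 200 camera calls.

## Working session

There is one attempt and no reset: what is moved stays moved. The work goes in short steps, Python scripts to look and compute and a tool call to move; the robot and the scene stay as the last step left them, time stands still between calls to the robot, and variables do not carry over. Pictures are saved under pics/ and viewed, about 8 in all and at most 12, crops included, and the job is handed in when it is done.

Besides the shell and the picture viewer there is one more tool, called after "Request:" as name(argument=value, ...) on one line, values as JSON. servo_tool: Moves the arm, as the interface text tells. Its arguments: {"type":"object","properties":{"targets":{"type":"array","items":{"type":"object","properties":{"xyz":{"type":"array","items":{"type":"number"}},"twist":{"type":"array","items":{"type":"number"}},"jaw":{"type":"number"}}}},"squeeze":{"type":"number"}},"required":["targets"]}

```bash
mkdir -p pics; ls
cat > h.py <<'E'
import numpy as np, cv2
from workcell import env
from scipy.spatial.transform import Rotation as R
def q2R(q): return R.from_quat([q[1],q[2],q[3],q[0]]).as_matrix()
def att(c):
    a=np.array(c['attitude'],float); return a if a.shape==(3,3) else q2R(a)
def cloud(c):
    h,w=c['depth'].shape; u,v=np.meshgrid(np.arange(w),np.arange(h))
    xd=(u-c['cx'])/c['fx']; yd=(v-c['cy'])/c['fy']; x,y=xd.copy(),yd.copy()
    for _ in range(8):
        s=1+c['k1']*(x*x+y*y); x,y=xd/s,yd/s
    d=c['depth']; P=np.stack([x*d,y*d,d],-1)@att(c).T+np.array(c['eye']); P[d==0]=np.nan
    return P
def snap(n,tag):
    c=env.read_camera(n); cv2.imwrite(f'pics/{tag}.png',c['color'][:,:,::-1]); P=cloud(c); np.savez(f'{tag}.npz',P=P,rgb=c['color']); return c,P
E
python3 - <<'E'
from h import *
for n in('scene','top'):
    c,P=snap(n,n+'0'); print(n,c['eye'],c['attitude'],c['fx'],c['k1'])
s=env.get_state(); print(s)
E
```

```text
pics
scene [1.3851506  0.3061914  0.98582853] [-0.21865993  0.52918437  0.75903746 -0.30986105] 457.3890571788232 -0.11128550380371853
top [0.39364554 0.00281696 1.2420942 ] [-0.04050237  0.71581115 -0.69562064  0.04567145] 381.36775409880295 0.035488168824319516
{'clock': 0.1, 'joint_pos': array([ 1.14840013e+00,  3.13952506e-01,  4.50981370e-02,  1.30361531e+00,
       -8.20056548e-06,  1.43121175e+00]), 'qvel': array([-1.51490876e-03, -1.62108738e-04,  2.98218868e-03,  1.18812524e-03,
        5.31881591e-06,  6.43537815e-04]), 'tau': array([ 4.06279971e-03, -4.81724811e+01,  2.99243599e+01,  1.27120127e-02,
       -4.66551683e-05, -7.65072059e-07]), 'tcp_pos': array([0.16024711, 0.55168108, 0.19598489]), 'orientation': array([ 4.07945678e-04,  7.99704875e-01,  6.00392715e-01, -7.30494885e-04]), 'wrist_force': array([-0.77889194,  0.36479021, -0.501452  ]), 'ft_torque': array([ 0.02489737, -0.0194576 ,  0.00109072]), 'finger_gap': 0.08556879230754608}
```

View pics/top0.png

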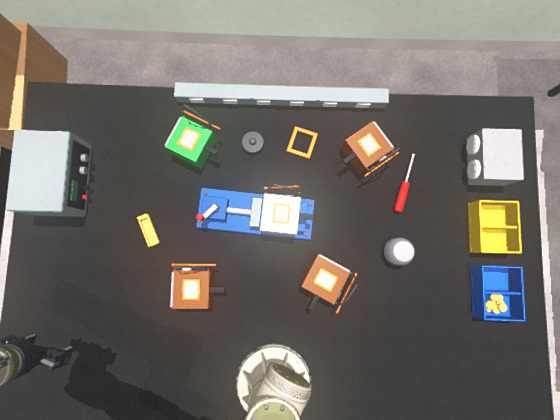

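View pics/scene0.png

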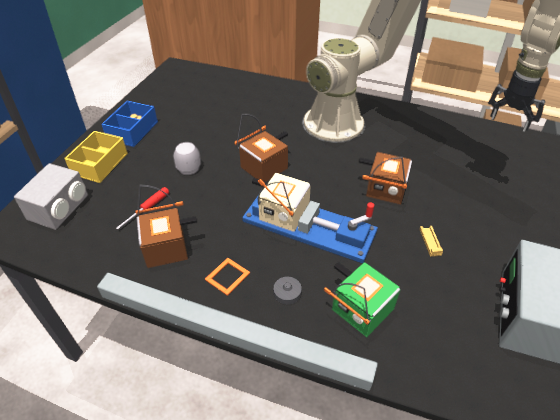

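Target candidates in the top view: cream tester on the blue vise (282,214), browns (370,147), (328,280), (191,288), and green (189,140). I choose the cream one. Red knob candidates: (200,216) on the vise; the screwdriver handle (401,197) isn't one. I'll check in a close crop and measure.

Run:
```python
from h import *
a=cv2.imread('pics/top0.png')[170:260,185:325]; b=cv2.imread('pics/scene0.png')[165:260,235:385]
a=cv2.resize(a,(560,360),interpolation=2); b=cv2.resize(b,(560,355),interpolation=2)
cv2.imwrite('pics/c1.png',np.vstack([a[:300],b[:300]]))
cv2.imwrite('pics/c1.png',cv2.resize(np.vstack([a,b]),(470,600)))
for n in('top','scene'):
    d=np.load(n+'0.npz');P=d['P'];hsv=cv2.cvtColor(d['rgb'],cv2.COLOR_RGB2HSV);H,S,V=[hsv[...,i].astype(int) for i in range(3)]
    reg=(P[...,0]>.3)&(P[...,0]<.65)&(P[...,1]>-.15)&(P[...,1]<.3)
    # vise bed blue
    m=reg&(H>100)&(H<130)&(S>120)&(V>60)&(abs(P[...,2]-.02)<.008)
    Q=P[m]; r=cv2.minAreaRect((Q[:,:2]*1000).astype(np.float32)); print(n,'bed',m.sum(),r,np.median(Q[:,2]))
    m=reg&((H<6)|(H>174))&(S>150)&(V>80)&(P[...,2]>.07)
    Q=P[m]; print('red',len(Q),np.median(Q,0),Q.min(0),Q.max(0)) 
    m=reg&(H>8)&(H<22)&(S>150)&(P[...,2]>.08)
    Q=P[m]; print('orange',len(Q),Q.min(0),Q.max(0))
    m=reg&(S<90)&(V>150)&(P[...,2]>.095)&(P[...,1]<.1)&(P[...,1]>-.1)
    Q=P[m]; print('lid',len(Q),cv2.minAreaRect((Q[:,:2]*1000).astype(np.float32)),np.median(Q[:,2]))
    m=reg&(V<60)&(P[...,2]>.09)&(P[...,1]<.0)
    Q=P[m]; print('black',len(Q),Q.min(0),Q.max(0),np.median(Q,0))
```

```text
top bed 1554 ((524.6937255859375, 72.79705047607422), (367.9436340332031, 129.6947784423828), 85.51177215576172) 0.019478802337378975
red 30 [0.49665927 0.2296491  0.12093514] [0.49081071 0.22286689 0.09661871] [0.50531817 0.23832797 0.12540837]
orange 184 [ 0.30131189 -0.14734053  0.08585402] [0.59366344 0.29957566 0.19892143]
lid 1340 ((521.5529174804688, -24.12950897216797), (146.05564880371094, 122.73774719238281), 85.3177261352539) 0.1134140020244696Traceback (most recent call last):
  File "<stdin>", line 19, in <module>
    return umr_minimum(a, axis, None, out, keepdims, initial, where)
ValueError: zero-size array to reduction operation minimum which has no identity
```

View pics/c1.png

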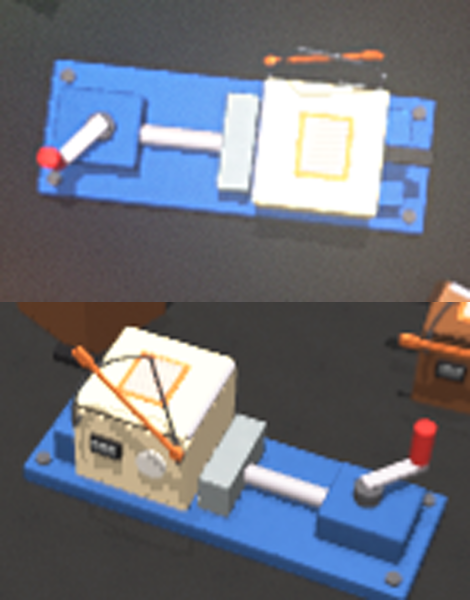

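The crop confirms it: the cream tester sits in the blue vise, knob at lower left, tab on the right, pointer on the far (+x) side. Next I'll measure the crank axis, tab, pointer and knob more finely.

Run:
```python
from h import *
yaw=np.radians(85.51-90); c,s=np.cos(yaw),np.sin(yaw); M=np.array([[c,-s],[s,c]]); ctr=np.array([.5247,.0728]); O=ctr-M@[0,.015]
print('vise O',O)
def loc(P): 
    L=P.copy(); L[...,:2]=(P[...,:2]-O)@M; return L
np.set_printoptions(precision=4,suppress=True)
for n in('top','scene'):
    d=np.load(n+'0.npz');L=loc(d['P']);hsv=cv2.cvtColor(d['rgb'],cv2.COLOR_RGB2HSV);H,S,V=[hsv[...,i].astype(int) for i in range(3)]
    x,y,z=L[...,0],L[...,1],L[...,2]
    def show(t,m):
        Q=L[m]
        if len(Q): print(n,t,len(Q),'med',np.median(Q,0),'p5',np.percentile(Q,5,0),'p95',np.percentile(Q,95,0))
    reg=(abs(x)<.09)&(abs(y)<.22)
    show('bed',reg&(H>100)&(H<130)&(S>120)&(abs(z-.02)<.006))
    show('red',reg&((H<6)|(H>174))&(S>150)&(V>80)&(z>.05)&(y>.08))
    show('redtop',reg&((H<6)|(H>174))&(S>150)&(V>80)&(z>.115)&(y>.08))
    show('arm/hub',reg&(S<90)&(z>.055)&(y>.08)&(z<.1))
    show('hubdark',reg&(S<90)&(V<150)&(z>.055)&(y>.08)&(z<.12))
    show('jaw',reg&(S<90)&(y<.08)&(y>.005)&(abs(z-.06)<.006))
    show('lid',(abs(x)<.06)&(z>.105)&(z<.125)&(y<.1)&(y>-.13)&(S<90)&(V>120))
    show('tab',(abs(x)<.04)&(z>.09)&(z<.13)&(y<-.125)&(y>-.2))
    m=(x>.04)&(x<.11)&(H>5)&(H<22)&(S>130)&(z>.07)&(y<.1)&(y>-.15)
    show('ptr',m); Q=L[m]
    if len(Q)>5:
        u,sv,vt=np.linalg.svd(Q-Q.mean(0)); print(' dir',vt[0],sv,np.arctan2(vt[0][2]*-np.sign(vt[0][1]),abs(vt[0][1])))
        print(Q[Q[:,2].argsort()][[0,1,2,-3,-2,-1]])
```

```text
vise O [0.52352572 0.05784603]
top bed 1526 med [-0.0122  0.0776  0.0195] p5 [-0.0618 -0.1612  0.0155] p95 [0.0607 0.1887 0.0234]
top red 30 med [-0.0402  0.1694  0.1209] p5 [-0.0455  0.1631  0.1064] p95 [-0.034   0.1773  0.1242]
top redtop 27 med [-0.0399  0.1709  0.1213] p5 [-0.0456  0.1635  0.1165] p95 [-0.0339  0.1773  0.1242]
top arm/hub 108 med [-0.0097  0.1474  0.077 ] p5 [-0.0328  0.1304  0.0618] p95 [0.0077 0.1645 0.0822]
top hubdark 14 med [-0.0076  0.1327  0.0689] p5 [-0.023   0.1283  0.0609] p95 [0.0004 0.1484 0.0781]
top jaw 196 med [-0.0011  0.0159  0.059 ] p5 [-0.0399  0.006   0.0555] p95 [0.0394 0.0257 0.0629]
top lid 1330 med [-0.0019 -0.065   0.1134] p5 [-0.0518 -0.1154  0.1098] p95 [ 0.048  -0.0145  0.1171]
top tab 74 med [-0.0026 -0.1447  0.1136] p5 [-0.0098 -0.163   0.1092] p95 [ 0.0051 -0.1274  0.1176]
top ptr 41 med [ 0.0695 -0.0786  0.1723] p5 [ 0.0671 -0.1039  0.1155] p95 [ 0.0717 -0.0111  0.1964]
 dir [-0.0017  0.7538 -0.6571] [0.285  0.0195 0.0089] 0.716962900792701
[[ 0.0682 -0.0082  0.1095]
 [ 0.071  -0.0079  0.1112]
 [ 0.0705 -0.0111  0.1155]
 [ 0.0717 -
[... 519 characters left out ...]
696] p5 [-0.0345  0.1303  0.0599] p95 [0.0131 0.1757 0.0751]
scene jaw 209 med [0.0049 0.0171 0.0601] p5 [-0.04    0.006   0.0565] p95 [0.043  0.0272 0.0634]
scene lid 932 med [-0.0005 -0.0586  0.1142] p5 [-0.0517 -0.1125  0.1107] p95 [ 0.0513 -0.0115  0.1173]
scene tab 53 med [ 0.0025 -0.1499  0.113 ] p5 [-0.01   -0.1622  0.1065] p95 [ 0.0073 -0.1279  0.1165]
scene ptr 114 med [ 0.0703 -0.0573  0.1527] p5 [ 0.0647 -0.1022  0.1091] p95 [ 0.0731 -0.0115  0.1954]
 dir [ 0.0072 -0.7149  0.6991] [0.4625 0.0986 0.0371] 0.774219145984824
[[ 0.0525 -0.0252  0.084 ]
 [ 0.0621 -0.0123  0.0949]
 [ 0.0689 -0.0123  0.1015]
 [ 0.0605 -0.0483  0.203 ]
 [ 0.0617 -0.045   0.2052]
 [ 0.0648 -0.038   0.207 ]]
```

Request:
servo_tool(targets=[{"xyz": [-0.018,0.034,0.002],"twist": [0,0,0],"jaw": 0.6},{"xyz": [-0.036,0.069,0.004],"twist": [0,0,0],"jaw": 0.6},{"xyz": [-0.053,0.103,0.006],"twist": [0,0,0],"jaw": 0.6},{"xyz": [-0.071,0.138,0.008],"twist": [0,0,0],"jaw": 0.6},{"xyz": [-0.089,0.172,0.01],"twist": [0,0,0],"jaw": 0.6},{"xyz": [-0.107,0.207,0.012],"twist": [0,0,0],"jaw": 0.6},{"xyz": [-0.125,0.242,0.014],"twist": [0,0,0],"jaw": 0.6},{"xyz": [-0.142,0.276,0.016],"twist": [0,0,0],"jaw": 0.6},{"xyz": [-0.16,0.311,0.018],"twist": [0,0,0],"jaw": 0.6},{"xyz": [-0.178,0.345,0.02],"twist": [0,0,0],"jaw": 0.6},{"xyz": [-0.196,0.38,0.021],"twist": [0,0,0],"jaw": 0.6},{"xyz": [-0.214,0.414,0.021],"twist": [0,0,0],"jaw": 0.6}])

```text
clock: 1.1
tcp_pos: [0.4991, 0.2294, 0.1752]
orientation: [-0.0, 0.8, 0.6, -0.0]
wrist_force: [-0.2, 0.9, 0.4]
finger_gap: 0.051
```

Request:
servo_tool(targets=[{"xyz": [0,0,0],"twist": [0,0,0],"jaw": 0.6},{"xyz": [0,0,0],"twist": [0,0,0],"jaw": 0.6}])

```text
clock: 1.27
tcp_pos: [0.4993, 0.2294, 0.175]
orientation: [-0.0, 0.801, 0.599, -0.001]
wrist_force: [-0.2, 0.8, 0.1]
finger_gap: 0.0515
```

Run:
```python
from h import *
np.set_printoptions(precision=4,suppress=True)
c,P=snap('wrist','w1'); s=env.get_state(); print(s['clock'],s['tcp_pos'],s['orientation'],s['finger_gap'],s['joint_pos'])
hsv=cv2.cvtColor(c['color'],cv2.COLOR_RGB2HSV);H,S,V=[hsv[...,i].astype(int) for i in range(3)]
m=((H<6)|(H>174))&(S>150)&(V>60)&(P[...,2]>.117)&(P[...,2]<.127); Q=P[m]
print(len(Q),Q.mean(0),cv2.minEnclosingCircle((Q[:,:2]*1000).astype(np.float32)))
m=((H<6)|(H>174))&(S>150)&(V>60); print(m.sum(),np.nanmin(P[m],0),np.nanmax(P[m],0))
```

```text
1.3167 [0.4981 0.2305 0.1751] [-0.0005  0.8003  0.5996 -0.0007] 0.05133504244450838 [ 0.2868  0.271  -0.0647  1.2367  0.0005  0.5716]
381 [0.4966 0.2325 0.1211] ((497.1349792480469, 232.13278198242188), 8.669062614440918)
588 [0.4888 0.2241 0.0308] [0.5053 0.2408 0.1229]
```

View pics/w1.png

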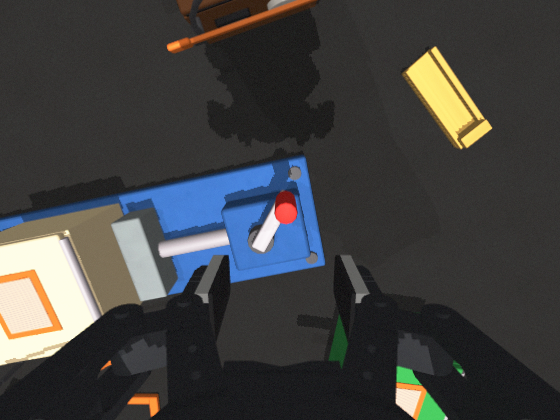

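The wrist view shows the knob at (286,207) between the open fingers at (215,280) and (350,280), and the hub at (261,240). Knob is at (0.497, 0.232). Measuring the hub, then descending.

Run:
```python
from h import *
np.set_printoptions(precision=4,suppress=True)
d=np.load('w1.npz');P=d['P'];hsv=cv2.cvtColor(d['rgb'],cv2.COLOR_RGB2HSV);H,S,V=[hsv[...,i].astype(int) for i in range(3)]
# block top rect & hub grey pixels
yy,xx=np.mgrid[:420,:560]
m=(abs(xx-262)<45)&(abs(yy-238)<45)&(H>100)&(H<130)&(S>120)&(P[...,2]>.045)&(P[...,2]<.07)
Q=P[m]; print('block',np.median(Q[:,2]),cv2.minAreaRect((Q[:,:2]*1000).astype(np.float32)))
for p in[(255,232),(252,243),(257,248),(264,249),(270,246),(262,241)]: print(p,d['rgb'][p[1],p[0]],P[p[1],p[0]])
```

```text
block 0.054187128370600135 ((533.4467163085938, 202.02001953125), (79.92037963867188, 69.62876892089844), 85.39974975585938)
(255, 232) [113 109 114] [0.5228 0.1951 0.0692]
(252, 243) [105  99 103] [0.5308 0.1901 0.0747]
(257, 248) [240 235 237] [0.5355 0.1938 0.0785]
(264, 249) [239 232 235] [0.5385 0.1997 0.0781]
(270, 246) [120 117 121] [0.5399 0.205  0.0713]
(262, 241) [249 245 247] [0.5299 0.2005 0.0791]
```

Request:
servo_tool(targets=[{"xyz": [0.001,-0.002,0.025],"twist": [0,0,0],"jaw": 0.6},{"xyz": [0.001,-0.002,0.05],"twist": [0,0,0],"jaw": 0.6},{"xyz": [0.001,-0.002,0.075],"twist": [0,0,0],"jaw": 0.6},{"xyz": [0.001,-0.002,0.086],"twist": [0,0,0],"jaw": 0.6},{"xyz": [0.001,-0.002,0.086],"twist": [0,0,0],"jaw": 0.6}])

```text
clock: 1.73
tcp_pos: [0.4926, 0.2333, 0.0867]
orientation: [-0.001, 0.799, 0.601, -0.003]
wrist_force: [0.8, -0.2, 0.1]
finger_gap: 0.0515
```

Request:
servo_tool(targets=[{"xyz": [0,0,0],"twist": [0,0,0],"jaw": 0.1},{"xyz": [0,0,0],"twist": [0,0,0],"jaw": 0.1},{"xyz": [0,0,0],"twist": [0,0,0],"jaw": 0.1},{"xyz": [0,0,0],"twist": [0,0,0],"jaw": 0.1},{"xyz": [0,0,0],"twist": [0,0,0],"jaw": 0.1},{"xyz": [0,0,0],"twist": [0,0,0],"jaw": 0.1}], squeeze=40)

```text
clock: 2.23
tcp_pos: [0.4971, 0.2328, 0.0905]
orientation: [0.0, 0.8, 0.6, 0.001]
wrist_force: [-0.3, -0.6, -0.5]
finger_gap: 0.0085
```

Run:
```python
from h import *
np.set_printoptions(precision=4,suppress=True)
c,P=snap('wrist','w2'); s=env.get_state(); print(s['clock'],s['tcp_pos'],s['orientation'],s['finger_gap'],s['wrist_force'])
t=env.read_camera('scene')['color'][120:280,250:450]
im=np.hstack([c['color'],np.vstack([cv2.resize(t,(240,192))]+[np.zeros((228,240,3),np.uint8)])])
cv2.imwrite('pics/w2b.png',im[:,:,::-1])
```

```text
2.2833 [0.497  0.2327 0.0903] [0.0001 0.7997 0.6004 0.0004] 0.008785057427695829 [ 0.137   0.6238 -0.237 ]
```

View pics/w2b.png

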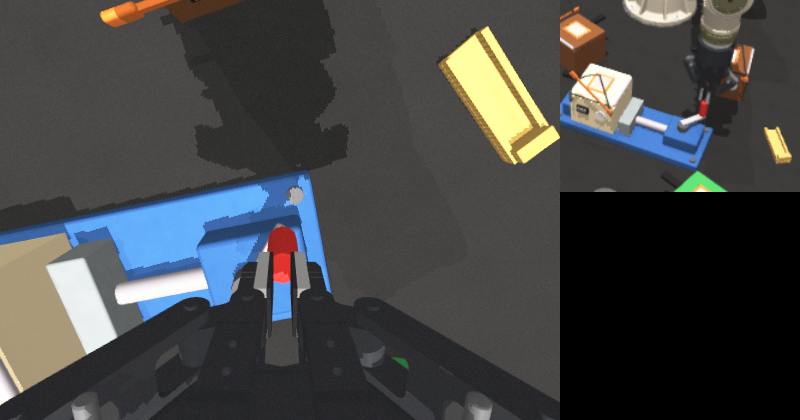

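Run:
```python
from h import *
np.set_printoptions(precision=4,suppress=True)
d=np.load('w2.npz');P=d['P'];hsv=cv2.cvtColor(d['rgb'],cv2.COLOR_RGB2HSV);H,S,V=[hsv[...,i].astype(int) for i in range(3)]
m=((H<6)|(H>174))&(S>150)&(V>60)
for v in range(226,290,5):
    u=np.where(m[v])[0]
    if len(u): print(v,u.min(),u.max(),P[v,u].mean(0),P[v,u[0]],P[v,u[-1]])
for p in[(270,262),(296,262),(265,270),(301,270),(283,300),(262,258),(303,258)]: print(p,P[p[1],p[0]],d['rgb'][p[1],p[0]])
```

```text
231 272 292 [0.4903 0.2342 0.0873] [0.4904 0.2277 0.0822] [0.4938 0.2397 0.0824]
236 269 294 [0.4906 0.2338 0.0945] [0.492  0.2254 0.0852] [0.4948 0.2405 0.0889]
241 269 296 [0.491  0.2343 0.1016] [0.4914 0.2259 0.0949] [0.4984 0.2408 0.0888]
246 268 296 [0.4909 0.234  0.1087] [0.4925 0.2251 0.0994] [0.4967 0.2407 0.1001]
251 270 293 [nan nan nan] [0.491  0.2272 0.111 ] [0.4934 0.2393 0.1134]
256 273 290 [0.4911 0.2336 0.1209] [0.4906 0.2292 0.1192] [0.4917 0.2379 0.122 ]
261 273 290 [0.4934 0.233  0.1217] [0.4922 0.2288 0.1215] [0.4948 0.237  0.1211]
266 273 290 [0.4962 0.2321 0.1213] [0.4953 0.2279 0.1207] [0.4979 0.2362 0.1205]
271 273 290 [0.4989 0.2314 0.1214] [0.4964 0.2276 0.124 ] [0.4984 0.2359 0.1248]
276 273 290 [0.5014 0.2306 0.1218] [0.4984 0.227  0.1252] [0.5006 0.2353 0.1256]
281 278 287 [0.5047 0.2302 0.1212] [0.5042 0.2279 0.1209] [0.5055 0.2324 0.1209]
(270, 262) [0.4843 0.2302 0.1391] [41 39 41]
(296, 262) [0.4876 0.2414 0.1389] [136 136 131]
(265, 270) [0.4839 0.2284 0.1464] [135 136 132]
(301, 270) [0.488  0.2431 0.1467] [134 135 132]
(283, 300) [0.5574 0.2157 0.0535] [ 94 167 247]
(262, 258) [0.4831 0.2266 0.1352] [135 134 132]
(303, 258) [0.4887 0.2446 0.1345] [135 135 133]
```

Run:
```python
from h import *
np.set_printoptions(precision=4,suppress=True)
c=env.read_camera('wrist'); s=env.get_state(); print(c['eye'],att(c)[:,2],s['tcp_pos'])
T=q2R(s['orientation'])
def pr(p):
    q=att(c).T@(np.array(p)-c['eye']); x,y=q[:2]/q[2]; k=1+c['k1']*(x*x+y*y); return np.array([c['cx']+c['fx']*x*k,c['cy']+c['fy']*y*k]),q[2]
for dz in(0,-.019,-.05): print(dz,pr(s['tcp_pos']+T@[0,0,dz]),pr(s['tcp_pos']+T@[.006,0,dz]))
P=cloud(c); L=(P-s['tcp_pos'])@T
for v in range(235,300,6): print(v,[np.round(L[v,u]*1000).tolist() for u in (258,266,271,293,300)])
```

```text
[0.4253 0.2524 0.2665] [ 0.2769 -0.0795 -0.9576] [0.4968 0.2326 0.09  ]
0 (array([282.8295, 243.3975]), np.float64(0.19041079027641136)) (array([292.7303, 243.3983]), np.float64(0.19041528996535284))
-0.019 (array([282.9969, 256.8927]), np.float64(0.17221510205887305)) (array([293.9458, 256.8936]), np.float64(0.1722196017478145))
-0.05 (array([283.3626, 286.341 ]), np.float64(0.14252740023025792)) (array([296.6   , 286.3426]), np.float64(0.1425318999191994))
235 [[-18.0, 9.0, 37.0], [-12.0, 9.0, 37.0], [-7.0, -4.0, 4.0], [6.0, -5.0, 1.0], [13.0, 8.0, 36.0]]
241 [[-18.0, 13.0, 34.0], [-12.0, 13.0, 36.0], [-7.0, -4.0, -7.0], [6.0, -5.0, -9.0], [13.0, 13.0, 36.0]]
247 [[-18.0, 18.0, 36.0], [-11.0, 8.0, 13.0], [-7.0, -5.0, -17.0], [5.0, -6.0, -18.0], [13.0, 18.0, 36.0]]
253 [[-18.0, 23.0, 36.0], [-8.0, -11.0, -39.0], [-6.0, -12.0, -40.0], [5.0, -12.0, -40.0], [8.0, -12.0, -40.0]]
259 [[-12.0, -11.0, -45.0], [-8.0, -12.0, -46.0], [-6.0, -12.0, -46.0], [4.0, -12.0, -47.0], [8.0, -12.0, -46.0]]
265 [[-11.0, -11.0, -52.0], [-8.0, -12.0, -53.0], [-5.0, -12.0, -52.0], [4.0, -12.0, -52.0], [7.0, -11.0, -51.0]]
271 [[-11.0, -12.0, -58.0], [-7.0, -12.0, -58.0], [-5.0, -11.0, -56.0], [4.0, -11.0, -57.0], [7.0, -11.0, -57.0]]
277 [[-10.0, -11.0, -62.0], [-7.0, -11.0, -62.0], [-5.0, -12.0, -63.0], [4.0, -12.0, -62.0], [7.0, -12.0, -63.0]]
283 [[-10.0, -12.0, -68.0], [-7.0, -12.0, -67.0], [-5.0, -9.0, -64.0], [4.0, -12.0, -67.0], [6.0, -11.0, -66.0]]
289 [[-10.0, -11.0, -71.0], [-7.0, -12.0, -72.0], [-5.0, -6.0, -63.0], [4.0, -11.0, -71.0], [6.0, -12.0, -72.0]]
295 [[-9.0, -13.0, -78.0], [-7.0, -9.0, -71.0], [-5.0, -5.0, -65.0], [4.0, -8.0, -71.0], [6.0, -13.0, -78.0]]
```

The fingers closed above the knob. In the depth picture the tips end about 36 mm behind the reported TCP, so I'll allow for that: open, go down about 36 mm, and grip again while watching force.

Request:
servo_tool(targets=[{"xyz": [0,0,0],"twist": [0,0,0],"jaw": 0.6},{"xyz": [0,0,0],"twist": [0,0,0],"jaw": 0.6},{"xyz": [0,0,0],"twist": [0,0,0],"jaw": 0.6},{"xyz": [0,0,0],"twist": [0,0,0],"jaw": 0.6},{"xyz": [0,0,0.015],"twist": [0,0,0],"jaw": 0.6},{"xyz": [0,0,0.03],"twist": [0,0,0],"jaw": 0.6},{"xyz": [0,0,0.03],"twist": [0,0,0],"jaw": 0.6},{"xyz": [0,0,0.03],"twist": [0,0,0],"jaw": 0.6}])

```text
clock: 3.05
tcp_pos: [0.4958, 0.2324, 0.0592]
orientation: [-0.0, 0.8, 0.6, -0.001]
wrist_force: [-0.5, 0.4, 0.9]
finger_gap: 0.0511
```

Request:
servo_tool(targets=[{"xyz": [0,0,0],"twist": [0,0,0],"jaw": 0.1},{"xyz": [0,0,0],"twist": [0,0,0],"jaw": 0.1},{"xyz": [0,0,0],"twist": [0,0,0],"jaw": 0.1},{"xyz": [0,0,0],"twist": [0,0,0],"jaw": 0.1},{"xyz": [0,0,0],"twist": [0,0,0],"jaw": 0.1},{"xyz": [0,0,0],"twist": [0,0,0],"jaw": 0.1}], squeeze=40)

```text
clock: 3.55
tcp_pos: [0.4974, 0.2331, 0.0608]
orientation: [0.0, 0.8, 0.6, 0.001]
wrist_force: [-0.8, 1.3, 5.8]
finger_gap: 0.0163
```

Run:
```python
from h import *
np.set_printoptions(precision=4,suppress=True)
c,P=snap('wrist','w3'); s=env.get_state(); print(s['tcp_pos'],s['finger_gap'],s['wrist_force'])
T=q2R(s['orientation']); L=(P-s['tcp_pos'])@T
for v in range(232,300,6): print(v,[np.round(L[v,u]*1000).tolist() for u in (258,266,271,283,293,300)])
hsv=cv2.cvtColor(c['color'],cv2.COLOR_RGB2HSV);H,S,V=[hsv[...,i].astype(int) for i in range(3)]
m=((H<6)|(H>174))&(S>150)&(V>60)&(P[...,2]>.07);Q=P[m];print(len(Q),np.nanmin(Q,0),np.nanmax(Q,0))
```

```text
[0.4974 0.2331 0.0608] 0.016536554963262194 [-0.8087  0.7777  5.755 ]
232 [[-18.0, 8.0, 41.0], [-12.0, 6.0, 37.0], [-8.0, 5.0, 34.0], [0.0, 4.0, 30.0], [7.0, 3.0, 27.0], [12.0, 4.0, 29.0]]
238 [[-17.0, 8.0, 29.0], [-12.0, 6.0, 25.0], [-8.0, 6.0, 24.0], [0.0, 4.0, 19.0], [7.0, 3.0, 16.0], [11.0, 3.0, 16.0]]
244 [[-16.0, 7.0, 17.0], [-11.0, 6.0, 14.0], [-8.0, 6.0, 12.0], [-0.0, -6.0, -14.0], [6.0, 4.0, 9.0], [11.0, 4.0, 8.0]]
250 [[-16.0, 8.0, 8.0], [-11.0, 8.0, 9.0], [-6.0, -6.0, -23.0], [-0.0, -8.0, -27.0], [5.0, -5.0, -22.0], [11.0, 8.0, 8.0]]
256 [[-12.0, -11.0, -42.0], [-9.0, -2.0, -22.0], [-6.0, -7.0, -32.0], [-0.0, -8.0, -34.0], [5.0, -6.0, -30.0], [8.0, -11.0, -41.0]]
262 [[-11.0, -12.0, -49.0], [-9.0, -4.0, -32.0], [-6.0, -7.0, -39.0], [-0.0, -7.0, -40.0], [5.0, -6.0, -37.0], [7.0, -11.0, -48.0]]
268 [[-11.0, -12.0, -56.0], [-8.0, -4.0, -40.0], [-6.0, -6.0, -44.0], [-0.0, -8.0, -48.0], [4.0, -6.0, -44.0], [7.0, -9.0, -49.0]]
274 [[-11.0, -12.0, -60.0], [-8.0, -4.0, -46.0], [-6.0, -7.0, -51.0], [-0.0, -8.0, -54.0], [4.0, -6.0, -49.0], [7.0, -6.0, -49.0]]
280 [[-10.0, -11.0, -64.0], [-8.0, -5.0, -53.0], [-5.0, -7.0, -56.0], [-0.0, -8.0, -58.0], [4.0, -7.0, -56.0], [7.0, -3.0, -50.0]]
286 [[-10.0, -12.0, -70.0], [-8.0, -5.0, -58.0], [-5.0, -6.0, -60.0], [-0.0, -6.0, -60.0], [4.0, -6.0, -60.0], [7.0, -2.0, -53.0]]
292 [[-10.0, -9.0, -70.0], [-7.0, -4.0, -60.0], [-5.0, -4.0, -61.0], [-0.0, -4.0, -61.0], [4.0, -4.0, -61.0], [7.0, -4.0, -61.0]]
298 [[-10.0, -7.0, -70.0], [-7.0, -1.0, -62.0], [-5.0, -1.0, -61.0], [-0.0, -1.0, -61.0], [4.0, -1.0, -61.0], [7.0, -1.0, -60.0]]
2376 [0.4882 0.2222 0.0804] [0.506  0.2409 0.1228]
```

Gripped (gap 16.5 mm, knob still there). Working out the arc rows about the crank axis (0.5346, 0.1996).

```bash
cat >> h.py <<'E'
def arc(ax,r,a0,degs):
    s=env.get_state(); T=q2R(s['orientation']); p0=r*np.array([np.cos(np.radians(a0)),np.sin(np.radians(a0)),0])
    for d in degs:
        a=np.radians(a0-d); w=r*np.array([np.cos(a),np.sin(a),0])-p0; print(d,np.round(T.T@w,4).tolist())
E
python3 -c "
from h import *
arc(None,.05,138.8,range(6,73,6))"
```

```text
6 [0.0046, 0.0025, 0.0]
12 [0.009, 0.0054, 0.0]
18 [0.013, 0.0087, 0.0]
24 [0.0166, 0.0125, 0.0]
30 [0.0198, 0.0166, 0.0001]
36 [0.0226, 0.0211, 0.0001]
42 [0.0249, 0.0258, 0.0001]
48 [0.0267, 0.0307, 0.0001]
54 [0.0279, 0.0358, 0.0001]
60 [0.0287, 0.041, 0.0001]
66 [0.0289, 0.0462, 0.0001]
72 [0.0285, 0.0514, 0.0001]
```

Request:
servo_tool(targets=[{"xyz": [0.0046,0.0025,0],"twist": [0,0,0],"jaw": 0.1},{"xyz": [0.009,0.0054,0],"twist": [0,0,0],"jaw": 0.1},{"xyz": [0.013,0.0087,0],"twist": [0,0,0],"jaw": 0.1},{"xyz": [0.0166,0.0125,0],"twist": [0,0,0],"jaw": 0.1},{"xyz": [0.0198,0.0166,0],"twist": [0,0,0],"jaw": 0.1},{"xyz": [0.0198,0.0166,0],"twist": [0,0,0],"jaw": 0.1}])

```text
clock: 4.1
tcp_pos: [0.5189, 0.2462, 0.0607]
orientation: [0.001, 0.8, 0.6, -0.0]
wrist_force: [-0.8, -3.9, 7.7]
finger_gap: 0.0168
```

```bash
python3 -c "
from h import *
s=env.get_state(); print(s['tcp_pos'],s['wrist_force'],s['finger_gap'],s['ft_torque'])
arc(None,.05,108.8,range(6,61,6))"
```

```text
[0.51888536 0.24616048 0.06066574] [-0.77732403 -3.90558729  7.66832006] 0.01679734248011336 [-0.72600083  0.1486014  -0.0237442 ]
6 [0.0028, 0.0044, 0.0]
12 [0.0051, 0.0091, 0.0]
18 [0.0069, 0.0141, 0.0]
24 [0.0081, 0.0191, 0.0]
30 [0.0089, 0.0243, 0.0]
36 [0.0091, 0.0295, 0.0]
42 [0.0087, 0.0348, 0.0]
48 [0.0078, 0.0399, 0.0001]
54 [0.0063, 0.045, 0.0001]
60 [0.0044, 0.0498, 0.0001]
```

Request:
servo_tool(targets=[{"xyz": [0.0028,0.0044,0],"twist": [0,0,0],"jaw": 0.1},{"xyz": [0.0051,0.0091,0],"twist": [0,0,0],"jaw": 0.1},{"xyz": [0.0069,0.0141,0],"twist": [0,0,0],"jaw": 0.1},{"xyz": [0.0081,0.0191,0],"twist": [0,0,0],"jaw": 0.1},{"xyz": [0.0089,0.0243,0],"twist": [0,0,0],"jaw": 0.1},{"xyz": [0.0091,0.0295,0],"twist": [0,0,0],"jaw": 0.1},{"xyz": [0.0087,0.0348,0],"twist": [0,0,0],"jaw": 0.1},{"xyz": [0.0087,0.0348,0],"twist": [0,0,0],"jaw": 0.1},{"xyz": [0.0087,0.0348,0],"twist": [0,0,0],"jaw": 0.1}])

```text
clock: 4.85
tcp_pos: [0.5532, 0.2441, 0.0606]
orientation: [0.001, 0.8, 0.6, -0.001]
wrist_force: [-4.1, -4.5, 9.4]
finger_gap: 0.0166
```

```bash
python3 -c "
from h import *
np.set_printoptions(precision=4,suppress=True)
s=env.get_state(); print(s['tcp_pos'],s['wrist_force'],s['finger_gap'])
arc(None,.05,66.8,range(4,49,4))
c,P=snap('scene','s4'); hsv=cv2.cvtColor(c['color'],cv2.COLOR_RGB2HSV)
cv2.imwrite('pics/s4c.png',cv2.resize(c['color'][150:270,230:400],(680,480))[:,:,::-1])
yaw=np.radians(-4.49); cc,ss=np.cos(yaw),np.sin(yaw); M=np.array([[cc,-ss],[ss,cc]]); O=np.array([.5235,.0578])
L=P.copy(); L[...,:2]=(P[...,:2]-O)@M
m=(hsv[...,1]<90)&(abs(L[...,0])<.05)&(L[...,1]<.06)&(L[...,1]>-.015)&(abs(L[...,2]-.06)<.005); print('jaw',np.median(L[m],0),np.percentile(L[m],[5,95],0))
"
```

```text
[0.5532 0.2441 0.0606] [-4.133  -4.5049  9.4014] 0.01662069570795105
4 [-0.0005, 0.0034, 0.0]
8 [-0.0013, 0.0068, 0.0]
12 [-0.0023, 0.0102, 0.0]
16 [-0.0036, 0.0134, 0.0]
20 [-0.0051, 0.0166, 0.0]
24 [-0.0067, 0.0197, 0.0]
28 [-0.0086, 0.0226, 0.0]
32 [-0.0107, 0.0254, 0.0]
36 [-0.013, 0.028, 0.0]
40 [-0.0155, 0.0305, 0.0]
44 [-0.0181, 0.0328, 0.0]
48 [-0.0209, 0.0349, 0.0001]
jaw [0.003  0.0045 0.0601] [[-0.0403 -0.0104  0.0563]
 [ 0.0421  0.0189  0.0636]]
```

Request:
servo_tool(targets=[{"xyz": [-0.0005,0.0034,0],"twist": [0,0,0],"jaw": 0.1},{"xyz": [-0.0013,0.0068,0],"twist": [0,0,0],"jaw": 0.1},{"xyz": [-0.0023,0.0102,0],"twist": [0,0,0],"jaw": 0.1},{"xyz": [-0.0023,0.0102,0],"twist": [0,0,0],"jaw": 0.1},{"xyz": [-0.0023,0.0102,0],"twist": [0,0,0],"jaw": 0.1}])

```text
clock: 5.32
tcp_pos: [0.5616, 0.2395, 0.0606]
orientation: [0.0, 0.8, 0.6, -0.002]
wrist_force: [-6.3, -4.2, 10.5]
finger_gap: 0.0166
```

```bash
cat >> h.py <<'E'
def rep(ax=np.array([.5346,.1996])):
    np.set_printoptions(precision=4,suppress=True)
    s=env.get_state(); d=s['tcp_pos'][:2]-ax; r=np.hypot(*d); u=d/r; t=np.array([u[1],-u[0]]); f=s['wrist_force']
    print('ang',np.degrees(np.arctan2(d[1],d[0])),'r',r,'tan F',f[:2]@t,'rad F',f[:2]@u,'z',f[2],'tq',s['ft_torque'],'gap',s['finger_gap'],s['tcp_pos'])
E
python3 -c "
from h import *
rep(); arc(None,.05,54.8,range(4,41,4))"
```

```text
ang 55.90686357156239 r 0.04813841482387871 tan F -2.8882551480365652 rad F -7.022040510952205 z 10.45439436089778 tq [-0.7176  1.1643 -0.0009] gap 0.016619873796313484 [0.5616 0.2395 0.0606]
4 [-0.0012, 0.0033, -0.0]
8 [-0.0027, 0.0064, -0.0]
12 [-0.0044, 0.0095, -0.0]
16 [-0.0063, 0.0124, -0.0]
20 [-0.0084, 0.0152, -0.0]
24 [-0.0107, 0.0178, -0.0]
28 [-0.0132, 0.0203, 0.0]
32 [-0.0158, 0.0226, 0.0]
36 [-0.0186, 0.0247, 0.0]
40 [-0.0215, 0.0266, 0.0]
```

View pics/s4c.png

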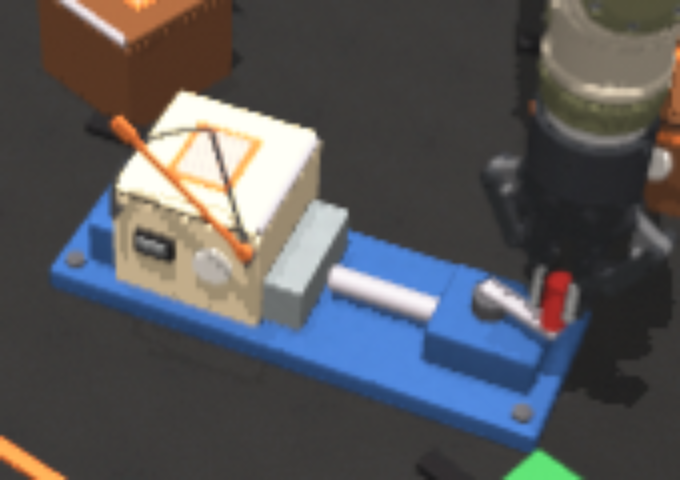

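The scene crop shows the knob held at (557,300) and the sliding jaw at (305,265) nearly against the tester. I'll continue in small steps, easing inward by 1.5 mm.

Request:
servo_tool(targets=[{"xyz": [-0.002,0.003,0],"twist": [0,0,0],"jaw": 0.1},{"xyz": [-0.004,0.006,0],"twist": [0,0,0],"jaw": 0.1},{"xyz": [-0.006,0.009,0],"twist": [0,0,0],"jaw": 0.1},{"xyz": [-0.006,0.009,0],"twist": [0,0,0],"jaw": 0.1},{"xyz": [-0.006,0.009,0],"twist": [0,0,0],"jaw": 0.1}])

```text
clock: 5.73
tcp_pos: [0.5663, 0.2356, 0.0606]
orientation: [-0.004, 0.799, 0.602, -0.0]
wrist_force: [-10.9, 9.9, 10.9]
finger_gap: 0.0165
```

```bash
python3 -c "
from h import *
rep(); arc(None,.05,42.8,range(4,41,4))"
```

```text
ang 48.627655655787855 r 0.04801132352028469 tan F -14.72598198189989 rad F 0.27295002433730836 z 10.913021869178685 tq [1.8999 2.2477 0.0336] gap 0.016536244250227164 [0.5663 0.2356 0.0606]
4 [-0.0019, 0.0029, -0.0]
8 [-0.004, 0.0057, -0.0001]
12 [-0.0063, 0.0083, -0.0001]
16 [-0.0088, 0.0108, -0.0001]
20 [-0.0114, 0.0131, -0.0001]
24 [-0.0142, 0.0152, -0.0002]
28 [-0.0172, 0.0171, -0.0002]
32 [-0.0202, 0.0187, -0.0002]
36 [-0.0234, 0.0202, -0.0002]
40 [-0.0266, 0.0215, -0.0003]
```

```bash
python3 -c "
from h import *
rep()
c,P=snap('scene','s5'); w,_=snap('wrist','w5')
im=np.hstack([cv2.resize(c['color'][160:260,240:390],(450,300)),cv2.resize(w['color'],(350,300))])
cv2.imwrite('pics/s5c.png',im[:,:,::-1])
"
```

```text
ang 48.627655655787855 r 0.04801132352028469 tan F -14.72598198189989 rad F 0.27295002433730836 z 10.913021869178685 tq [1.8999 2.2477 0.0336] gap 0.016536244250227164 [0.5663 0.2356 0.0606]
```

View pics/s5c.png

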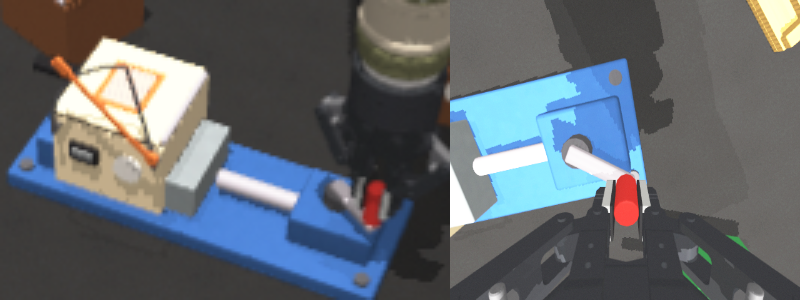

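Request:
servo_tool(targets=[{"xyz": [0,0,0],"twist": [0,0,0],"jaw": 0.1},{"xyz": [0,0,0],"twist": [0,0,0],"jaw": 0.1},{"xyz": [0,0,0],"twist": [0,0,0],"jaw": 0.1},{"xyz": [0,0,0],"twist": [0,0,0],"jaw": 0.1}])

```text
clock: 6.17
tcp_pos: [0.5663, 0.2356, 0.0606]
orientation: [-0.004, 0.799, 0.602, -0.0]
wrist_force: [-10.5, 8.2, 11.4]
finger_gap: 0.017
```

```bash
python3 -c "
from h import *
rep()
d=np.load('s5.npz');P=d['P'];hsv=cv2.cvtColor(d['rgb'],cv2.COLOR_RGB2HSV)
yaw=np.radians(-4.49); cc,ss=np.cos(yaw),np.sin(yaw); M=np.array([[cc,-ss],[ss,cc]]); O=np.array([.5235,.0578])
for n in('scene0','s5'):
    d=np.load(n+'.npz');P=d['P'];L=P.copy(); L[...,:2]=(P[...,:2]-O)@M
    m=(abs(L[...,0])<.035)&(L[...,1]<.05)&(L[...,1]>-.03)&(abs(L[...,2]-.06)<.003); print(n,'jaw y',np.percentile(L[m][:,1],[2,10,50,90,98]))
    hsv=cv2.cvtColor(d['rgb'],cv2.COLOR_RGB2HSV)
    m=((hsv[...,0]<6)|(hsv[...,0]>174))&(hsv[...,1]>150)&(P[...,2]>.075)&(P[...,2]<.13)&(abs(L[...,0])<.08)&(L[...,1]>.1)&(L[...,1]<.25);print('knob',np.median(P[m],0),m.sum(),np.percentile(P[m],[3,97],0))
    m=(hsv[...,1]<90)&(hsv[...,2]>120)&(L[...,2]>.109)&(L[...,2]<.12)&(abs(L[...,0])<.07)&(L[...,1]<.03)&(L[...,1]>-.15); print('lid',np.median(L[m],0),cv2.minAreaRect((L[m][:,:2]*1000).astype(np.float32)))
"
```

```text
ang 48.616035966282006 r 0.04798802307615594 tan F -13.271608788132673 rad F -0.8152533625686456 z 11.370379754078902 tq [1.7734 2.1833 0.0018] gap 0.017037671634645545 [0.5663 0.2356 0.0606]
scene0 jaw y [-0.0094 -0.001   0.0127  0.0255  0.0279]
knob [0.5043 0.2328 0.1105] 87 [[0.4926 0.2249 0.0842]
 [0.5085 0.2404 0.1242]]
lid [-0.0007 -0.0595  0.1143] ((2.945507049560547, -63.41178894042969), (125.6431884765625, 112.18215942382812), 0.10370542109012604)
s5 jaw y [-0.0127 -0.0095  0.0035  0.016   0.018 ]
knob [0.573  0.2334 0.1118] 73 [[0.5613 0.226  0.0844]
 [0.5773 0.24   0.1233]]
lid [-0.0004 -0.0617  0.1143] ((-1.9049301147460938, -66.72039794921875), (112.38896179199219, 114.02640533447266), 89.59574890136719)
```

Request:
servo_tool(targets=[{"xyz": [-0.002,0.0029,0],"twist": [0,0,0],"jaw": 0.1},{"xyz": [-0.004,0.0057,0],"twist": [0,0,0],"jaw": 0.1},{"xyz": [-0.004,0.0057,0],"twist": [0,0,0],"jaw": 0.1},{"xyz": [-0.004,0.0057,0],"twist": [0,0,0],"jaw": 0.1}])

```text
clock: 6.5
tcp_pos: [0.5677, 0.2343, 0.0606]
orientation: [-0.008, 0.798, 0.603, -0.0]
wrist_force: [-18.7, 20.3, 15.5]
finger_gap: 0.0167
```

```bash
python3 -c "
from h import *
rep(); arc(None,.05,34.8,range(4,41,4))"
```

```text
ang 46.273665567409225 r 0.04794875165136528 tan F -27.546364509055792 rad F 1.8076079129049925 z 15.523918126444585 tq [4.226  3.6338 0.07  ] gap 0.016670869735597872 [0.5677 0.2343 0.0606]
4 [-0.0023, 0.0026, -0.0001]
8 [-0.0048, 0.0051, -0.0001]
12 [-0.0074, 0.0073, -0.0002]
16 [-0.0102, 0.0094, -0.0002]
20 [-0.0132, 0.0113, -0.0003]
24 [-0.0162, 0.013, -0.0003]
28 [-0.0194, 0.0144, -0.0004]
32 [-0.0227, 0.0157, -0.0004]
36 [-0.026, 0.0167, -0.0005]
40 [-0.0294, 0.0174, -0.0005]
```

Request:
servo_tool(targets=[{"xyz": [0.004,-0.006,0],"twist": [0,0,0],"jaw": 0.1},{"xyz": [0.008,-0.011,0],"twist": [0,0,0],"jaw": 0.1},{"xyz": [0.008,-0.011,0],"twist": [0,0,0],"jaw": 0.1},{"xyz": [0.008,-0.011,0],"twist": [0,0,0],"jaw": 0.1}])

```text
clock: 6.83
tcp_pos: [0.5641, 0.2376, 0.0606]
orientation: [-0.0, 0.799, 0.601, -0.001]
wrist_force: [-7.3, -1.8, 10.1]
finger_gap: 0.0166
```

```bash
python3 -c "
from h import *
rep()
c,P=snap('top','t6'); w,_=snap('wrist','w6')
im=np.hstack([cv2.resize(c['color'][175:255,190:320],(390,240),interpolation=2),cv2.resize(w['color'][100:300,170:420],(400,320))[:240]])
cv2.imwrite('pics/t6c.png',np.hstack([cv2.resize(c['color'][170:250,190:290],(400,320),interpolation=2),cv2.resize(w['color'][100:300,170:420],(400,320))])[:,:,::-1])
"
```

```text
ang 52.204374118010946 r 0.04811359781801775 tan F -4.686601707489742 rad F -5.860901982430748 z 10.07329337361485 tq [-0.3328  1.2401 -0.0019] gap 0.016631297243546003 [0.5641 0.2376 0.0606]
```

View pics/t6c.png

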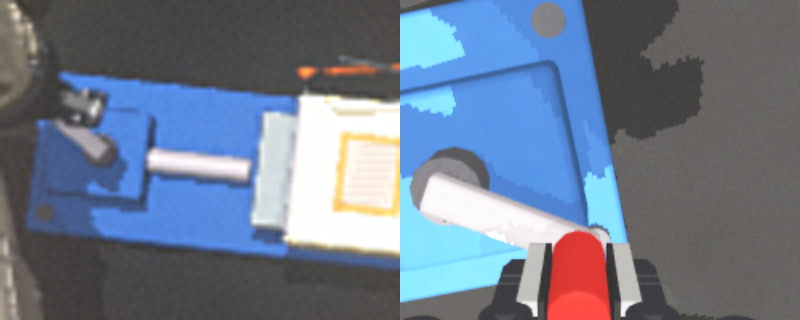

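```bash
python3 -c "
from h import *
np.set_printoptions(precision=4,suppress=True)
tp={'w3':[.4974,.2331],'w5':[.5663,.2356],'w6':[.5641,.2376]}
for n in tp:
    d=np.load(n+'.npz');P=d['P'];hsv=cv2.cvtColor(d['rgb'],cv2.COLOR_RGB2HSV);H,S=hsv[...,0],hsv[...,1]
    m=((H<6)|(H>174))&(S>150)&(P[...,2]>.117)&(P[...,2]<.127); Q=P[m]; 
    m2=((H<6)|(H>174))&(S>150)&(P[...,2]>.085)&(P[...,2]<.112); q=P[m2]
    w=(Q.mean(0)[:2]-tp[n]); w2=q.mean(0)[:2]-tp[n]
    T=np.array([[.279,.96],[.96,-.279]]); print(n,len(Q),Q.mean(0),'top tool',T@w,'side',len(q),T@w2, Q.min(0),Q.max(0))
    # crank arm: white pts z .072-.086
    V=hsv[...,2]; m=(S<60)&(V>140)&(P[...,2]>.073)&(P[...,2]<.086)&(P[...,0]<.6)&(P[...,1]>.17)&(P[...,1]<.26); A=P[m][:,:2]; c=A.mean(0); v=np.linalg.svd(A-c)[2][0]; print('arm',len(A),c,np.degrees(np.arctan2(v[1],v[0]))%180)
"
```

```text
w3 1267 [0.4963 0.2325 0.1209] top tool [-0.0009 -0.0009] side 822 [-0.0009 -0.0065] [0.4886 0.2233 0.117 ] [0.506  0.2409 0.1228]
arm 13 [0.4906 0.2323] 61.706047713664915
w5 1300 [0.5649 0.235  0.1209] top tool [-0.0009 -0.0012] side 801 [-0.001  -0.0068] [0.557 0.226 0.117] [0.5748 0.2435 0.1232]
arm 2293 [0.5442 0.2117] 51.957040837837354
w6 1298 [0.5629 0.2369 0.1209] top tool [-0.001  -0.0009] side 813 [-0.0009 -0.0066] [0.555 0.228 0.117] [0.5725 0.2452 0.1233]
arm 2242 [0.5433 0.2124] 55.52667754918859
```

The crank itself is moving with the tool (no slip in the pads), and the jaw face is at the tester: y −12 mm, as expected for a closed grip. The clamp is simply stiffer than stated. I'll push again slowly, hold to see if it creeps, then check.

Request:
servo_tool(targets=[{"xyz": [-0.001,0.0015,0],"twist": [0,0,0],"jaw": 0.1},{"xyz": [-0.002,0.003,0],"twist": [0,0,0],"jaw": 0.1},{"xyz": [-0.003,0.0045,0],"twist": [0,0,0],"jaw": 0.1},{"xyz": [-0.004,0.006,0],"twist": [0,0,0],"jaw": 0.1},{"xyz": [-0.005,0.0075,0],"twist": [0,0,0],"jaw": 0.1},{"xyz": [-0.006,0.009,0],"twist": [0,0,0],"jaw": 0.1},{"xyz": [-0.006,0.009,0],"twist": [0,0,0],"jaw": 0.1},{"xyz": [-0.006,0.009,0],"twist": [0,0,0],"jaw": 0.1}])

```text
clock: 7.6
tcp_pos: [0.567, 0.2351, 0.0605]
orientation: [-0.007, 0.798, 0.602, -0.001]
wrist_force: [-17.2, 16.2, 13.8]
finger_gap: 0.0174
```

```bash
python3 -c "
from h import *
rep()"
```

```text
ang 47.60804251407439 r 0.04800144798029774 tan F -23.62744934739998 rad F 0.3998191575965868 z 13.81955753568497 tq [3.1857 3.3235 0.0626] gap 0.017369967019712013 [0.567  0.2351 0.0605]
```

Request:
servo_tool(targets=[{"xyz": [0,0,0],"twist": [0,0,0],"jaw": 0.1},{"xyz": [0,0,0],"twist": [0,0,0],"jaw": 0.1},{"xyz": [0,0,0],"twist": [0,0,0],"jaw": 0.1},{"xyz": [0,0,0],"twist": [0,0,0],"jaw": 0.1},{"xyz": [0,0,0],"twist": [0,0,0],"jaw": 0.1},{"xyz": [0,0,0],"twist": [0,0,0],"jaw": 0.1}])

```text
clock: 8.1
tcp_pos: [0.567, 0.235, 0.0606]
orientation: [-0.007, 0.798, 0.602, -0.001]
wrist_force: [-17.1, 16.0, 14.4]
finger_gap: 0.0161
```

```bash
python3 -c "
from h import *
rep()"
```

```text
ang 47.605974918846876 r 0.04799975523807043 tan F -23.406683407608206 rad F 0.250541248214987 z 14.440977183676871 tq [3.1414 3.3494 0.0795] gap 0.016139736012419605 [0.567  0.235  0.0606]
```

Request:
servo_tool(targets=[{"xyz": [0.006,-0.006,0],"twist": [0,0,0],"jaw": 0.1},{"xyz": [0.006,-0.006,0],"twist": [0,0,0],"jaw": 0.1},{"xyz": [0.006,-0.006,0],"twist": [0,0,0],"jaw": 0.6},{"xyz": [0.006,-0.006,0],"twist": [0,0,0],"jaw": 0.6},{"xyz": [0.006,-0.006,0],"twist": [0,0,0],"jaw": 0.6},{"xyz": [0.006,-0.006,-0.03],"twist": [0,0,0],"jaw": 0.6},{"xyz": [0.006,-0.006,-0.06],"twist": [0,0,0],"jaw": 0.6},{"xyz": [0.006,-0.006,-0.09],"twist": [0,0,0],"jaw": 0.6},{"xyz": [0.006,-0.006,-0.09],"twist": [0,0,0],"jaw": 0.6}])

```text
clock: 8.85
tcp_pos: [0.5729, 0.2376, 0.1562]
orientation: [0.002, 0.8, 0.6, 0.005]
wrist_force: [0.8, 0.2, 0.8]
finger_gap: 0.0515
```

```bash
python3 -c "
from h import *
rep()
c,P=snap('wrist','w7'); hsv=cv2.cvtColor(c['color'],cv2.COLOR_RGB2HSV);H,S,V=[hsv[...,i].astype(int) for i in range(3)]
m=((H<6)|(H>174))&(S>150)&(P[...,2]>.117)&(P[...,2]<.127); Q=P[m]; print('knob',len(Q),cv2.minEnclosingCircle((Q[:,:2]*1000).astype(np.float32)))
m=(S<60)&(V>140)&(P[...,2]>.073)&(P[...,2]<.086)&(P[...,0]<.6)&(P[...,1]>.17)&(P[...,1]<.26); A=P[m][:,:2]; print('arm',len(A),cv2.minAreaRect((A*1000).astype(np.float32)))
m=(V<150)&(S<60)&(P[...,2]>.058)&(P[...,2]<.076)&(abs(P[...,0]-.534)<.025)&(abs(P[...,1]-.199)<.025); A=P[m][:,:2]; print('hub',len(A),cv2.minEnclosingCircle((A*1000).astype(np.float32)))
cv2.imwrite('pics/w7.png',c['color'][:,:,::-1])
"
```

```text
ang 44.77711051415621 r 0.05393369279914877 tan F 0.41479100772580163 rad F 0.6541766893394919 z 0.8209661147944942 tq [ 0.001  -0.0397 -0.0112] gap 0.05148021381412002 [0.5729 0.2376 0.1562]
knob 308 ((564.556396484375, 235.94256591796875), 8.89847183227539)
arm 985 ((545.6393432617188, 212.4778594970703), (51.065040588378906, 14.253578186035156), 52.08629608154297)
hub 286 ((535.8346557617188, 205.74386596679688), 20.549243927001953)
```

View pics/w7.png

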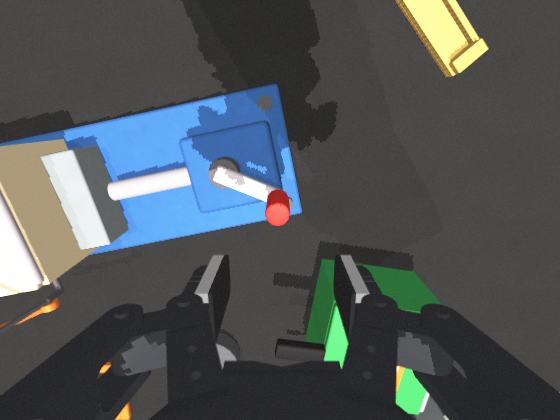

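The wrist view shows the crank stayed put (knob at (277,208), hub at (222,172)). However, the green look-alike's box (325,262) and tab (300,348) come close to the fingers, so they may be what blocked the push. Checking positions.

```bash
python3 -c "
from h import *
np.set_printoptions(precision=3,suppress=True)
for n in('top0','t6','scene0','s5','w7'):
    d=np.load(n+'.npz');P=d['P'];hsv=cv2.cvtColor(d['rgb'],cv2.COLOR_RGB2HSV);H,S,V=[hsv[...,i].astype(int) for i in range(3)]
    m=(H>45)&(H<75)&(S>150)&(P[...,2]>.03)&(P[...,0]<.95); Q=P[m]; print(n,len(Q),np.median(Q,0),Q.min(0),Q.max(0),[tuple(np.round(Q[i],3)) for i in (Q[:,0].argmin(),Q[:,1].argmin())])
d=np.load('w7.npz')
for p in[(282,340),(300,348),(320,348),(325,265)]: print(p,d['P'][p[1],p[0]],d['rgb'][p[1],p[0]])
"
```

```text
return _methods._mean(a, axis=axis, dtype=dtype,
  ret = um.true_divide(
Traceback (most recent call last):
ValueError: zero-size array to reduction operation minimum which has no identity
```

```bash
python3 -c "
from h import *
np.set_printoptions(precision=3,suppress=True)
for n in('top0','t6','scene0','s4','s5','w7'):
    d=np.load(n+'.npz');P=d['P'];hsv=cv2.cvtColor(d['rgb'],cv2.COLOR_RGB2HSV);H,S,V=[hsv[...,i].astype(int) for i in range(3)]
    m=(H>45)&(H<75)&(S>90)&(P[...,2]>.02)&(P[...,0]<.95); Q=P[m]; print(n,m.sum())
    if len(Q): print(np.median(Q,0),Q.min(0),Q.max(0),Q[Q[:,0].argmin()],Q[Q[:,1].argmin()])
d=np.load('w7.npz')
for p in[(282,340),(300,348),(320,348),(325,265)]: print(p,d['P'][p[1],p[0]],d['rgb'][p[1],p[0]])
c=env.read_camera('wrist');print(c['eye'],env.get_state()['tcp_pos'])
"
```

```text
top0 1134
[0.728 0.272 0.092] [0.541 0.212 0.02 ] [0.811 0.619 0.111] [0.541 0.616 0.104] [0.769 0.212 0.089]
t6 761
[0.751 0.256 0.092] [0.541 0.193 0.022] [0.81  0.618 0.526] [0.541 0.617 0.102] [0.595 0.193 0.526]
scene0 1954
[0.766 0.296 0.093] [0.537 0.213 0.02 ] [0.825 0.618 0.175] [0.537 0.617 0.102] [0.77  0.213 0.029]
s4 1966
[0.766 0.296 0.093] [0.537 0.214 0.02 ] [0.826 0.618 0.174] [0.537 0.617 0.101] [0.77  0.214 0.03 ]
s5 1960
[0.766 0.296 0.093] [0.536 0.214 0.02 ] [0.824 0.619 0.172] [0.536 0.618 0.101] [0.77  0.214 0.03 ]
w7 4597
[0.704 0.293 0.076] [0.558 0.216 0.02 ] [0.894 0.358 0.282] [0.558 0.255 0.273] [0.758 0.216 0.02 ]
(282, 340) [0.694 0.202 0.088] [29 28 28]
(300, 348) [0.703 0.217 0.093] [59 57 59]
(320, 348) [0.709 0.234 0.093] [30 27 26]
(325, 265) [0.67  0.26  0.015] [ 45 113  59]
[0.499 0.257 0.33 ] [0.571 0.237 0.151]
```

Green is untouched (same coordinates, 10 cm from the tool). To rule out a gripper artefact, I'll regrip the knob with the jaw axis along the push direction and push once more.

Request:
servo_tool(targets=[{"xyz": [-0.0025,-0.005,0],"twist": [0,0,-0.12],"jaw": 0.6},{"xyz": [-0.0025,-0.005,0],"twist": [0,0,-0.24],"jaw": 0.6},{"xyz": [-0.0025,-0.005,0],"twist": [0,0,-0.36],"jaw": 0.6},{"xyz": [-0.0025,-0.005,0],"twist": [0,0,-0.48],"jaw": 0.6},{"xyz": [-0.0025,-0.005,0],"twist": [0,0,-0.6],"jaw": 0.6},{"xyz": [-0.0025,-0.005,0],"twist": [0,0,-0.72],"jaw": 0.6},{"xyz": [-0.0025,-0.005,0],"twist": [0,0,-0.84],"jaw": 0.6},{"xyz": [-0.0025,-0.005,0],"twist": [0,0,-0.96],"jaw": 0.6},{"xyz": [-0.0025,-0.005,0],"twist": [0,0,-1.08],"jaw": 0.6},{"xyz": [-0.0025,-0.005,0],"twist": [0,0,-1.19],"jaw": 0.6},{"xyz": [-0.0025,-0.005,0],"twist": [0,0,-1.19],"jaw": 0.6},{"xyz": [-0.0025,-0.005,0],"twist": [0,0,-1.19],"jaw": 0.6}])

```text
clock: 9.95
tcp_pos: [0.5629, 0.2355, 0.1483]
orientation: [-0.001, 0.327, 0.945, -0.001]
wrist_force: [-0.9, 0.3, 0.0]
finger_gap: 0.0512
```

```bash
python3 -c "
from h import *
rep(); s=env.get_state(); T=q2R(s['orientation']); print(T,s['joint_pos']); print('to target',T.T@(np.array([.5656,.2363,.0625])-s['tcp_pos']))
c,P=snap('wrist','w8'); hsv=cv2.cvtColor(c['color'],cv2.COLOR_RGB2HSV);H,S,V=[hsv[...,i].astype(int) for i in range(3)]
m=((H<6)|(H>174))&(S>150)&(P[...,2]>.117)&(P[...,2]<.127); Q=P[m]; print('knob',len(Q),cv2.minEnclosingCircle((Q[:,:2]*1000).astype(np.float32)))
"
```

```text
ang 51.77722041715196 r 0.045728398252544815 tan F -0.864380239653148 rad F -0.29859668389630073 z 0.028756210751853493 tq [-0.032   0.0108 -0.0254] gap 0.05123672150463597 [0.5629 0.2355 0.1483]
[[-0.7857  0.6186 -0.0022]
 [ 0.6186  0.7857 -0.0005]
 [ 0.0014 -0.0018 -1.    ]] [ 0.2648  0.4003  0.0526  1.2254  0.0001 -0.6391]
to target [-0.0018  0.0024  0.0858]
knob 377 ((564.6116333007812, 235.96929931640625), 8.893864631652832)
```

Request:
servo_tool(targets=[{"xyz": [-0.0015,0.002,0.03],"twist": [0,0,0],"jaw": 0.6},{"xyz": [-0.0015,0.002,0.06],"twist": [0,0,0],"jaw": 0.6},{"xyz": [-0.0015,0.002,0.085],"twist": [0,0,0],"jaw": 0.6},{"xyz": [-0.0015,0.002,0.085],"twist": [0,0,0],"jaw": 0.6},{"xyz": [-0.0015,0.002,0.085],"twist": [0,0,0],"jaw": 0.1},{"xyz": [-0.0015,0.002,0.085],"twist": [0,0,0],"jaw": 0.1},{"xyz": [-0.0015,0.002,0.085],"twist": [0,0,0],"jaw": 0.1},{"xyz": [-0.0015,0.002,0.085],"twist": [0,0,0],"jaw": 0.1},{"xyz": [-0.0015,0.002,0.085],"twist": [0,0,0],"jaw": 0.1}])

```text
clock: 10.75
tcp_pos: [0.567, 0.2373, 0.0669]
orientation: [0.001, 0.326, 0.945, 0.001]
wrist_force: [-1.6, 2.3, 4.6]
finger_gap: 0.0162
```

Request:
servo_tool(targets=[{"xyz": [-0.002,0,0],"twist": [0,0,0],"jaw": 0.1},{"xyz": [-0.004,0,0],"twist": [0,0,0],"jaw": 0.1},{"xyz": [-0.004,0,0],"twist": [0,0,0],"jaw": 0.1},{"xyz": [-0.004,0,0],"twist": [0,0,0],"jaw": 0.1}])

```text
clock: 11.08
tcp_pos: [0.5678, 0.2367, 0.0668]
orientation: [-0.001, 0.325, 0.946, 0.002]
wrist_force: [-7.3, 7.3, 9.7]
finger_gap: 0.0162
```

```bash
python3 -c "
from h import *
rep(np.array([.534,.1968]))"
```

```text
ang 49.713425151332075 r 0.052285778868483665 tan F -10.299979746562222 rad F 0.8986395060513318 z 9.700288222210595 tq [1.4518 1.5929 0.0032] gap 0.01620737625529611 [0.5678 0.2367 0.0668]
```

Request:
servo_tool(targets=[{"xyz": [-0.002,-0.0005,0],"twist": [0,0,0],"jaw": 0.1},{"xyz": [-0.004,-0.001,0],"twist": [0,0,0],"jaw": 0.1},{"xyz": [-0.004,-0.001,0],"twist": [0,0,0],"jaw": 0.1},{"xyz": [-0.004,-0.001,0],"twist": [0,0,0],"jaw": 0.1}])

```text
clock: 11.42
tcp_pos: [0.5687, 0.2359, 0.0668]
orientation: [-0.003, 0.324, 0.946, 0.004]
wrist_force: [-11.7, 14.5, 11.1]
finger_gap: 0.0163
```

```bash
python3 -c "
from h import *
rep(np.array([.534,.1968]))"
```

```text
ang 48.42375097608667 r 0.05224348832887499 tan F -18.418235182059654 rad F 3.0747393752024 z 11.134257188875187 tq [ 2.8986  2.3317 -0.009 ] gap 0.016316868291470117 [0.5687 0.2359 0.0668]
```

```bash
python3 -c "
from h import *
np.set_printoptions(precision=4,suppress=True)
snap('top','t9'); snap('scene','s9')
yaw=np.radians(-4.49); cc,ss=np.cos(yaw),np.sin(yaw); M=np.array([[cc,-ss],[ss,cc]]); O=np.array([.5235,.0578])
for n in('top0','t6','t9','scene0','s5','s9'):
    d=np.load(n+'.npz');P=d['P'];L=P.copy(); L[...,:2]=(P[...,:2]-O)@M; hsv=cv2.cvtColor(d['rgb'],cv2.COLOR_RGB2HSV)
    m=(L[...,2]>.108)&(L[...,2]<.12)&(abs(L[...,0])<.058)&(L[...,1]<.02)&(L[...,1]>-.135)&(hsv[...,2]>100); m=cv2.morphologyEx(m.astype(np.uint8),cv2.MORPH_OPEN,np.ones((3,3)))>0; Q=L[m]
    A=np.c_[Q[:,:2],np.ones(len(Q))]; k=np.linalg.lstsq(A,Q[:,2],rcond=None)[0]
    print(n,m.sum(),'rect',[np.round(x,1) for x in cv2.minAreaRect((Q[:,:2]*1000).astype(np.float32))],'tilt',k[:2],'y rng',np.percentile(Q[:,1],[.5,99.5]))
    m=(abs(L[...,0])<.035)&(L[...,1]<.05)&(L[...,1]>-.02)&(abs(L[...,2]-.06)<.004)&(hsv[...,1]<80); m=cv2.morphologyEx(m.astype(np.uint8),cv2.MORPH_OPEN,np.ones((3,3)))>0; print('  jaw',np.percentile(L[m][:,1],[1,50,99]))
"
```

```text
top0 1376 rect [array([ -1.3, -71.2]), array([124.9, 111.1]), np.float64(89.8)] tilt [-0.0009 -0.0003] y rng [-0.1305 -0.0095]
  jaw [-0.0026  0.0123  0.0262]
t6 1341 rect [array([ -1.1, -68. ]), array([110.8, 112.7]), np.float64(0.2)] tilt [-0.0014  0.002 ] y rng [-0.122  -0.0124]
  jaw [-0.0087  0.0043  0.0166]
t9 1355 rect [array([ -0.9, -67.8]), array([112.7, 111. ]), np.float64(90.0)] tilt [-0.0031  0.001 ] y rng [-0.1221 -0.0122]
  jaw [-0.0082  0.0043  0.0161]
scene0 967 rect [array([ -1.2, -63.4]), array([113.6, 112.2]), np.float64(0.1)] tilt [-0.0011 -0.0026] y rng [-0.1184 -0.0086]
  jaw [-0.0019  0.0129  0.0279]
s5 969 rect [array([ -0.9, -66.7]), array([112.4, 113.6]), np.float64(89.6)] tilt [-0.0012 -0.0028] y rng [-0.121  -0.0107]
  jaw [-0.0127  0.003   0.0178]
s9 974 rect [array([ -0.9, -66.3]), array([112.8, 112.7]), np.float64(0.3)] tilt [ 0.0016 -0.0001] y rng [-0.1207 -0.0109]
  jaw [-0.0131 -0.0005  0.0177]
```

The tester is flat, aligned and exactly between the jaw faces (y −122 to −12 mm), so the wall I feel is the clamp itself: stiffer than stated, and already past the 7–9 N of a firm grip. One last firm push, then I'll open the fingers without drawing the crank back.

Request:
servo_tool(targets=[{"xyz": [-0.0015,-0.0005,0],"twist": [0,0,0],"jaw": 0.1},{"xyz": [-0.003,-0.001,0],"twist": [0,0,0],"jaw": 0.1},{"xyz": [-0.003,-0.001,0],"twist": [0,0,0],"jaw": 0.1},{"xyz": [-0.003,-0.001,0],"twist": [0,0,0],"jaw": 0.1},{"xyz": [-0.003,-0.001,0],"twist": [0,0,0],"jaw": 0.1},{"xyz": [-0.003,-0.001,0],"twist": [0,0,0],"jaw": 0.1}])

```text
clock: 12.02
tcp_pos: [0.5692, 0.2353, 0.0668]
orientation: [-0.004, 0.323, 0.946, 0.005]
wrist_force: [-14.4, 19.3, 11.7]
finger_gap: 0.0161
```

```bash
python3 -c "
from h import *
rep(np.array([.534,.1968]))
c,P=snap('wrist','w10'); hsv=cv2.cvtColor(c['color'],cv2.COLOR_RGB2HSV);H,S,V=[hsv[...,i].astype(int) for i in range(3)]
m=((H<6)|(H>174))&(S>150)&(P[...,2]>.117)&(P[...,2]<.127); Q=P[m]; print('knob',len(Q),Q.mean(0))
cv2.imwrite('pics/w10.png',c['color'][:,:,::-1])
"
```

```text
ang 47.55546132505071 r 0.05217828203087506 tan F -23.66005231324856 rad F 4.464910518024339 z 11.691323546849015 tq [ 4.0429  2.9621 -0.0155] gap 0.016103724792757925 [0.5692 0.2353 0.0668]
knob 1136 [0.5664 0.2328 0.121 ]
```

View pics/w10.png

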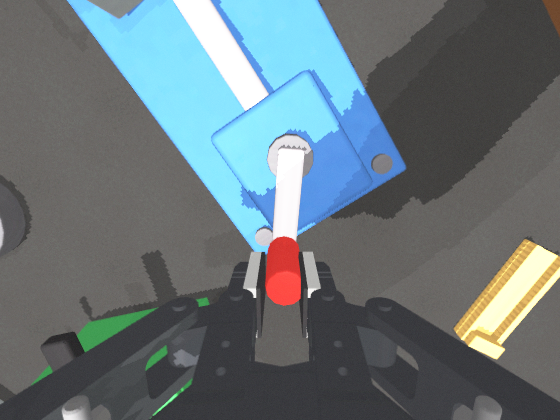

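The view shows the knob (285,270) squarely between the pads, crank arm free and nothing in the way. It is holding 24 N tangential. Releasing and rising.

Request:
servo_tool(targets=[{"xyz": [0,0,0],"twist": [0,0,0],"jaw": 0.6},{"xyz": [0.002,0,0],"twist": [0,0,0],"jaw": 0.6},{"xyz": [0.004,0,0],"twist": [0,0,0],"jaw": 0.6},{"xyz": [0.006,0,0],"twist": [0,0,0],"jaw": 0.6},{"xyz": [0.006,0,-0.03],"twist": [0,0,0],"jaw": 0.6},{"xyz": [0.006,0,-0.06],"twist": [0,0,0],"jaw": 0.6},{"xyz": [0.006,0,-0.09],"twist": [0,0,0],"jaw": 0.6},{"xyz": [0.006,0,-0.12],"twist": [0,0,0],"jaw": 0.6},{"xyz": [0.006,0,-0.15],"twist": [0,0,0],"jaw": 0.6},{"xyz": [0.006,0,-0.15],"twist": [0,0,0],"jaw": 0.6}])

```text
clock: 12.9
tcp_pos: [0.572, 0.232, 0.2219]
orientation: [0.005, 0.326, 0.945, 0.003]
wrist_force: [-0.0, -0.4, 1.7]
finger_gap: 0.0515
```

```bash
python3 -c "
from h import *
np.set_printoptions(precision=4,suppress=True)
c,P=snap('wrist','w11'); hsv=cv2.cvtColor(c['color'],cv2.COLOR_RGB2HSV);H,S,V=[hsv[...,i].astype(int) for i in range(3)]
m=((H<6)|(H>174))&(S>150)&(P[...,2]>.117)&(P[...,2]<.127); Q=P[m]; print('knob',len(Q),Q.mean(0))
s=env.get_state(); T=q2R(s['orientation']); print(s['clock'],s['tcp_pos'],T,s['joint_pos'])
yaw=np.radians(-4.49); cc,ss=np.cos(yaw),np.sin(yaw); M=np.array([[cc,-ss],[ss,cc]]); O=np.array([.5235,.0578])
for n,nm in(('top','t11'),('scene','s11')):
    c,P=snap(n,nm); L=P.copy(); L[...,:2]=(P[...,:2]-O)@M
    m=(abs(L[...,0])<.025)&(L[...,2]>.104)&(L[...,2]<.12)&(L[...,1]<-.127)&(L[...,1]>-.19);Q=L[m]; print(nm,'tab',len(Q),np.median(Q,0),np.percentile(Q,[3,97],0))
tab=O+M@[-.001,-.067+.052-.137]; print('tab pred',tab)
"
```

```text
knob 243 [0.5643 0.2363 0.1211]
12.95 [0.5713 0.2319 0.2189] [[-0.7872  0.6167  0.0078]
 [ 0.6167  0.7872  0.0016]
 [-0.0052  0.0061 -1.    ]] [ 0.2557  0.3852  0.2028  1.3804 -0.0004 -0.6506]
t11 tab 75 [-0.0018 -0.1455  0.1139] [[-0.0094 -0.1655  0.1093]
 [ 0.0058 -0.1293  0.1173]]
s11 tab 47 [ 0.0032 -0.1518  0.1137] [[-0.0096 -0.1648  0.1074]
 [ 0.0068 -0.1293  0.1181]]
tab pred [ 0.5106 -0.0937]
```

Knob locked where the clamp leaves it (same spot as after the first release). Now to the tab, predicted at (0.510, −0.094); turn the jaw axis along the hinge and travel above the pointer.

Request:
servo_tool(targets=[{"xyz": [-0.0127,-0.0245,0],"twist": [0,0,-0.049],"jaw": 0.6},{"xyz": [-0.0255,-0.049,0],"twist": [0,0,-0.098],"jaw": 0.6},{"xyz": [-0.0382,-0.0735,0],"twist": [0,0,-0.147],"jaw": 0.6},{"xyz": [-0.0509,-0.0979,0],"twist": [0,0,-0.195],"jaw": 0.6},{"xyz": [-0.0636,-0.1224,0],"twist": [0,0,-0.244],"jaw": 0.6},{"xyz": [-0.0764,-0.1469,0],"twist": [0,0,-0.293],"jaw": 0.6},{"xyz": [-0.0891,-0.1714,0],"twist": [0,0,-0.342],"jaw": 0.6},{"xyz": [-0.1018,-0.1959,0],"twist": [0,0,-0.391],"jaw": 0.6},{"xyz": [-0.1145,-0.2204,0],"twist": [0,0,-0.44],"jaw": 0.6},{"xyz": [-0.1273,-0.2448,0],"twist": [0,0,-0.488],"jaw": 0.6},{"xyz": [-0.14,-0.2693,0],"twist": [0,0,-0.537],"jaw": 0.6},{"xyz": [-0.1527,-0.2938,0],"twist": [0,0,-0.586],"jaw": 0.6}])

```text
clock: 14.05
tcp_pos: [0.5064, -0.0948, 0.2127]
orientation: [-0.002, 0.038, 0.999, 0.0]
wrist_force: [0.6, -0.1, -0.5]
finger_gap: 0.0514
```

Request:
servo_tool(targets=[{"xyz": [0,0,0],"twist": [0,0,0],"jaw": 0.6},{"xyz": [0,0,0],"twist": [0,0,0],"jaw": 0.6},{"xyz": [0,0,0],"twist": [0,0,0],"jaw": 0.6}])

```text
clock: 14.3
tcp_pos: [0.5072, -0.0934, 0.2134]
orientation: [-0.001, 0.039, 0.999, 0.001]
wrist_force: [-0.6, -0.2, -0.1]
finger_gap: 0.0512
```

```bash
python3 -c "
from h import *
np.set_printoptions(precision=4,suppress=True)
c,P=snap('wrist','w12'); s=env.get_state(); T=q2R(s['orientation']); print(s['clock'],s['tcp_pos'],s['orientation'],s['joint_pos']); print(T)
yaw=np.radians(-4.49); cc,ss=np.cos(yaw),np.sin(yaw); M=np.array([[cc,-ss],[ss,cc]]); O=np.array([.5235,.0578])
L=P.copy(); L[...,:2]=(P[...,:2]-O)@M
m=(abs(L[...,0])<.025)&(L[...,2]>.104)&(L[...,2]<.12)&(L[...,1]<-.127)&(L[...,1]>-.19);Q=L[m]; print('tab',len(Q),np.median(Q,0),np.percentile(Q,[2,98],0))
hsv=cv2.cvtColor(c['color'],cv2.COLOR_RGB2HSV);H,S,V=[hsv[...,i].astype(int) for i in range(3)]
m=(L[...,2]>.108)&(L[...,2]<.12)&(abs(L[...,0])<.058)&(L[...,1]<.02)&(L[...,1]>-.126)&(V>100);Q=L[m]; print('lid',cv2.minAreaRect((Q[:,:2]*1000).astype(np.float32)))
m=(L[...,0]>.055)&(L[...,0]<.085)&(H>5)&(H<22)&(S>130)&(L[...,2]>.1)&(L[...,1]<.0)&(L[...,1]>-.15);Q=L[m]; print('ptr',len(Q),Q.min(0),Q.max(0))
p=np.array([*(O+M@[np.nan_to_num(-.0013),-.152]),.058]); print('shift',T.T@(p-s['tcp_pos']))
cv2.imwrite('pics/w12.png',c['color'][:,:,::-1])
"
```

```text
14.35 [ 0.5074 -0.093   0.2137] [-0.0009  0.0389  0.9992  0.0004] [-0.3371  0.1955 -0.0678  1.3095  0.0003 -1.8302]
[[-0.997   0.0777 -0.0018]
 [ 0.0777  0.997   0.001 ]
 [ 0.0019  0.0008 -1.    ]]
tab 765 [-0.0034 -0.1487  0.1141] [[-0.0108 -0.167   0.1086]
 [ 0.0047 -0.1279  0.1156]]
lid ((-2.7428932189941406, -68.0040283203125), (110.30254364013672, 110.11505126953125), 0.06973467767238617)
ptr 106 [ 0.0659 -0.1111  0.1841] [ 0.0709 -0.1041  0.197 ]
shift [-0.0032 -0.0006  0.1557]
```

View pics/w12.png

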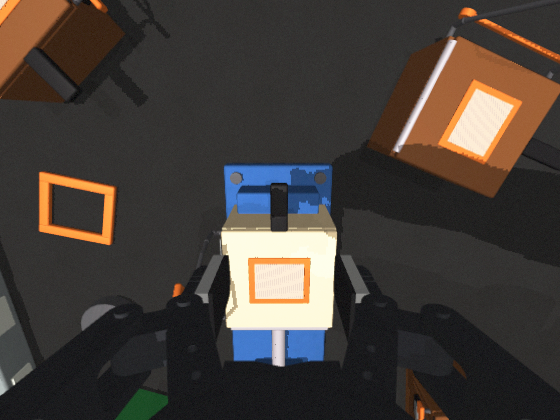

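The wrist view shows the tab (280,207) centred between the fingers (215,275) and (350,275), and the pointer tip (178,290) clear of them. Descending.

Request:
servo_tool(targets=[{"xyz": [-0.002,0,0.025],"twist": [0,0,0],"jaw": 0.5},{"xyz": [-0.002,0,0.05],"twist": [0,0,0],"jaw": 0.5},{"xyz": [-0.002,0,0.075],"twist": [0,0,0],"jaw": 0.5},{"xyz": [-0.002,0,0.1],"twist": [0,0,0],"jaw": 0.5},{"xyz": [-0.002,0,0.12],"twist": [0,0,0],"jaw": 0.5},{"xyz": [-0.002,0,0.135],"twist": [0,0,0],"jaw": 0.5},{"xyz": [-0.002,0,0.148],"twist": [0,0,0],"jaw": 0.5},{"xyz": [-0.002,0,0.155],"twist": [0,0,0],"jaw": 0.5},{"xyz": [-0.002,0,0.155],"twist": [0,0,0],"jaw": 0.5},{"xyz": [-0.002,0,0.155],"twist": [0,0,0],"jaw": 0.5}])

```text
clock: 15.18
tcp_pos: [0.5099, -0.093, 0.0597]
orientation: [-0.0, 0.038, 0.999, 0.0]
wrist_force: [1.2, 0.2, -0.0]
finger_gap: 0.0425
```

Request:
servo_tool(targets=[{"xyz": [0,0,0],"twist": [0,0,0],"jaw": 0.05},{"xyz": [0,0,0],"twist": [0,0,0],"jaw": 0.05},{"xyz": [0,0,0],"twist": [0,0,0],"jaw": 0.05},{"xyz": [0,0,0],"twist": [0,0,0],"jaw": 0.05},{"xyz": [0,0,0],"twist": [0,0,0],"jaw": 0.05},{"xyz": [0,0,0],"twist": [0,0,0],"jaw": 0.05}], squeeze=40)

```text
clock: 15.68
tcp_pos: [0.5097, -0.0938, 0.0605]
orientation: [0.0, 0.039, 0.999, 0.0]
wrist_force: [-3.8, 0.1, 6.4]
finger_gap: 0.0152
```

```bash
python3 -c "
from h import *
np.set_printoptions(precision=4,suppress=True)
s=env.get_state(); print(s['tcp_pos'],s['orientation'],s['wrist_force'],s['finger_gap'])
yaw=np.radians(-4.49); cc,ss=np.cos(yaw),np.sin(yaw); M=np.array([[cc,-ss],[ss,cc]]); O=np.array([.5235,.0578])
rng=np.random.default_rng(0)
for n in('t11','s11','t9','s9'):
    d=np.load(n+'.npz');P=d['P'];L=P.copy(); L[...,:2]=(P[...,:2]-O)@M; hsv=cv2.cvtColor(d['rgb'],cv2.COLOR_RGB2HSV);H,S,V=[hsv[...,i].astype(int) for i in range(3)]
    m=(L[...,0]>.06)&(L[...,0]<.08)&(H>5)&(H<22)&(S>130)&(L[...,2]>.1)&(L[...,1]<.02)&(L[...,1]>-.15);Q=L[m][:,1:]
    best=max(((lambda i,j:(abs((Q-Q[i])@np.array([-(Q[j]-Q[i])[1],(Q[j]-Q[i])[0]])/np.linalg.norm(Q[j]-Q[i]))<.003))(*rng.choice(len(Q),2,replace=False)) for _ in range(300)),key=np.sum)
    q=Q[best]; c=q.mean(0); v=np.linalg.svd(q-c)[2][0]; v=v*np.sign(v[1]); th=np.arctan2(v[1],-v[0])
    # perpendicular offset from the hinge, far end distance
    h=np.array([-.015,.110]); r=(q-h)@v; off=(c-h)@np.array([-v[1],v[0]])
    tip=q[r>np.percentile(r,92)].mean(0)
    print(n,len(Q),best.sum(),'theta',th,'off',off,'r',r.min(),r.max(),'tip ang',np.arctan2(tip[1]-.11,-(tip[0]+.015)),'centroid ang',np.arctan2(c[1]-.11,-(c[0]+.015)))
"
```

```text
[ 0.5097 -0.0938  0.0605] [0.     0.0389 0.9992 0.    ] [-3.7814  0.1407  6.4342] 0.015197451833598443
t11 42 33 theta 0.7502145263675212 off -0.001655192060229704 r -0.001754151555551304 0.12614068429540046 tip ang 0.7658560660906459 centroid ang 0.7731181363093186
s11 110 75 theta 0.727949700111576 off -0.0014950442309845313 r -0.004734675849446148 0.12485389938547042 tip ang 0.741680756345139 centroid ang 0.7509620388975422
t9 42 31 theta 0.752748480013828 off -0.0017452071994600508 r -0.0019366223497679527 0.12601210373455204 tip ang 0.7650134994081632 centroid ang 0.7757974171851553
s9 111 80 theta 0.7055769232659141 off -0.0025001607513635443 r -0.003950347184507525 0.12471399543172193 tip ang 0.7236462006207608 centroid ang 0.7469396945405475
```

Tab gripped (gap 15.2 mm). Pointer measures about 0.735 rad (top 0.75, scene 0.71–0.73). Lifting along the arc to 0.72 first.

Request:
servo_tool(targets=[{"xyz": [0,0.0002,-0.0082],"twist": [0,0,0],"jaw": 0.05},{"xyz": [0,0.001,-0.0164],"twist": [0,0,0],"jaw": 0.05},{"xyz": [0,0.0022,-0.0245],"twist": [0,0,0],"jaw": 0.05},{"xyz": [0,0.0039,-0.0326],"twist": [0,0,0],"jaw": 0.05},{"xyz": [0,0.0061,-0.0405],"twist": [0,0,0],"jaw": 0.05},{"xyz": [0,0.0088,-0.0483],"twist": [0,0,0],"jaw": 0.05}])

```text
clock: 16.18
tcp_pos: [0.5102, -0.0845, 0.1086]
orientation: [-0.0, 0.039, 0.999, 0.0]
wrist_force: [-1.0, 2.0, -8.2]
finger_gap: 0.0151
```

Request:
servo_tool(targets=[{"xyz": [0,0.003,-0.0076],"twist": [0,0,0],"jaw": 0.05},{"xyz": [0,0.0067,-0.015],"twist": [0,0,0],"jaw": 0.05},{"xyz": [0,0.0107,-0.0221],"twist": [0,0,0],"jaw": 0.05},{"xyz": [0,0.0151,-0.0291],"twist": [0,0,0],"jaw": 0.05},{"xyz": [0,0.02,-0.0357],"twist": [0,0,0],"jaw": 0.05},{"xyz": [0,0.0252,-0.042],"twist": [0,0,0],"jaw": 0.05},{"xyz": [0,0.0252,-0.042],"twist": [0,0,0],"jaw": 0.05},{"xyz": [0,0.0252,-0.042],"twist": [0,0,0],"jaw": 0.05},{"xyz": [0,0.0252,-0.042],"twist": [0,0,0],"jaw": 0.05}])

```text
clock: 16.93
tcp_pos: [0.5123, -0.0597, 0.1501]
orientation: [-0.0, 0.039, 0.999, 0.0]
wrist_force: [-3.0, 1.5, -4.4]
finger_gap: 0.0149
```

```bash
cat > lid.py <<'E'
from h import *
import sys
np.set_printoptions(precision=4,suppress=True)
s=env.get_state(); print(s['clock'],s['tcp_pos'],s['orientation'],s['wrist_force'],s['finger_gap'])
print('ang from z',np.arcsin((s['tcp_pos'][2]-.0605)/.137))
yaw=np.radians(-4.49); cc,ss=np.cos(yaw),np.sin(yaw); M=np.array([[cc,-ss],[ss,cc]]); O=np.array([.5235,.0578])
rng=np.random.default_rng(0)
tag=sys.argv[1]
for n in('top','scene'):
    c,P=snap(n,n+tag); L=P.copy(); L[...,:2]=(P[...,:2]-O)@M; hsv=cv2.cvtColor(c['color'],cv2.COLOR_RGB2HSV);H,S,V=[hsv[...,i].astype(int) for i in range(3)]
    x,y,z=L[...,0],L[...,1],L[...,2]
    m=(abs(x)<.05)&(y<-.0)&(y>-.13)&(z>.125)&(z<.2)&(V>100)&(S<110); Q=L[m]
    g=np.ones(len(Q),bool)
    for _ in range(8):
        k=np.linalg.lstsq(np.c_[Q[g][:,:2],np.ones(g.sum())],Q[g][:,2],rcond=None)[0]; r=abs(np.c_[Q[:,:2],np.ones(len(Q))]@k-Q[:,2]); g=r<max(.004,np.median(r)*1.5)
    print(n,'lid pts',len(Q),g.sum(),'angle',np.arctan(-k[1]),'xslope',k[0])
    m=(x>.06)&(x<.08)&(H>5)&(H<22)&(S>130)&(z>.1)&(y<.02)&(y>-.15);Q=L[m][:,1:]
    if len(Q)<10: print('ptr few',len(Q)); continue
    best=max((abs((Q-Q[i])@np.array([-(Q[j]-Q[i])[1],(Q[j]-Q[i])[0]])/(1e-9+np.linalg.norm(Q[j]-Q[i])))<.003 for i,j in (rng.choice(len(Q),2,replace=False) for _ in range(300))),key=np.sum)
    q=Q[best]; v=np.linalg.svd(q-q.mean(0))[2][0]; v=v*np.sign(v[1]); print(n,'ptr',len(q),np.arctan2(v[1],-v[0]))
t=cv2.imread(f'pics/scene{tag}.png')[130:260,230:390]; cv2.imwrite(f'pics/lid{tag}.png',cv2.resize(t,(738,600),interpolation=2))
E
python3 lid.py 20
```

```text
16.9333 [ 0.5123 -0.0597  0.1501] [-0.0002  0.0387  0.9992  0.0002] [-3.0498  1.5108 -4.4159] 0.014888087806459683
ang from z 0.7124213944870511
top lid pts 281 271 angle 0.6981006083852891 xslope -0.006605299088866313
top ptr 17 0.6972338858013932
scene lid pts 726 653 angle 0.6675822393135814 xslope -0.003779189512632073
scene ptr 80 0.7427789933448524
```

View pics/lid20.png

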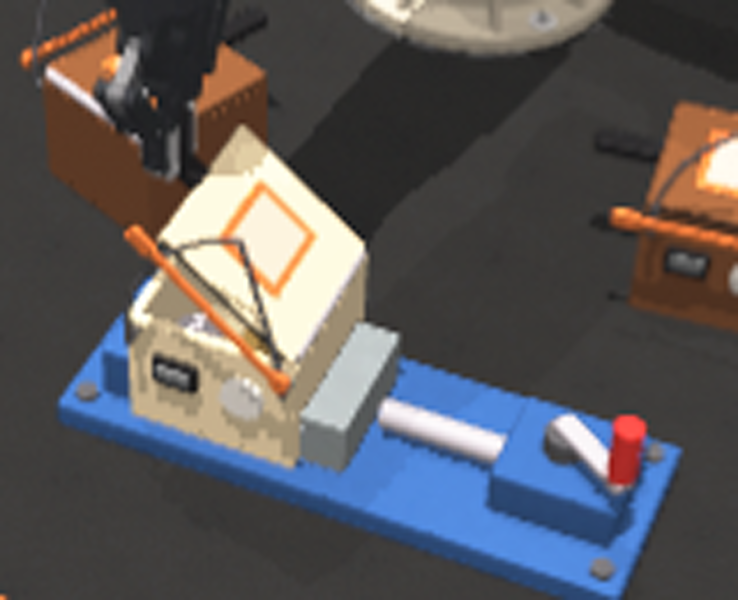

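The crop shows the lid up at (270,230) and the pointer from (135,240) to (280,380), slightly steeper than the lid. The tester is square between the jaws and the crank unmoved. That was my 12th picture; I'll refine the difference with numbers only.

```bash
cat > fit.py <<'E'
from h import *
import glob,os
yaw=np.radians(-4.49); cc,ss=np.cos(yaw),np.sin(yaw); M=np.array([[cc,-ss],[ss,cc]]); O=np.array([.5235,.0578]); rng=np.random.default_rng(1)
def line(Q,tol):
    best=None
    for _ in range(500):
        i,j=rng.choice(len(Q),2,replace=False); d=Q[j]-Q[i]; n=np.linalg.norm(d)
        if n<.02: continue
        b=abs((Q-Q[i])@np.array([-d[1],d[0]])/n)<tol
        if best is None or b.sum()>best.sum(): best=b
    q=Q[best]; c=q.mean(0); v=np.linalg.svd(q-c)[2][0]; v=v*np.sign(v[1]); h=np.array([-.015,.11])
    return 'n%d/%d th %.4f off(mm) %.2f'%(best.sum(),len(Q),np.arctan2(v[1],-v[0]),1000*(c-h)@np.array([v[1],v[0]*-1]))
def go(names):
  for n in names:
    d=np.load(n+'.npz'); P=d['P']; L=P.copy(); L[...,:2]=(P[...,:2]-O)@M; hsv=cv2.cvtColor(d['rgb'],cv2.COLOR_RGB2HSV);H,S,V=[hsv[...,i].astype(int) for i in range(3)]
    x,y,z=L[...,0],L[...,1],L[...,2]
    m=(x>.062)&(x<.078)&(H>5)&(H<22)&(S>130)&(z>.1)&(y<.02)&(y>-.15); print(n,'ptr',line(L[m][:,1:],.0025) if m.sum()>15 else m.sum())
    m=(abs(x)<.045)&(y<-.015)&(y>-.13)&(z>.115)&(z<.22)&(V>90)
    if m.sum()>100: print('   lid',line(L[m][:,1:],.0025))
E
python3 -c "
from fit import *
for i in range(3): snap('scene','sa%d'%i); snap('top','ta%d'%i)
go(['t6','t9','t11','s5','s9','s11','sa0','sa1','sa2','ta0','ta1','ta2'])"
```

```text
t6 ptr n32/42 th 0.7611 off(mm) 1.32
   lid n311/313 th 0.0007 off(mm) 6.31
t9 ptr n30/42 th 0.7517 off(mm) 1.93
   lid n288/291 th 3.1383 off(mm) -6.54
t11 ptr n31/42 th 0.7462 off(mm) 1.90
   lid n283/287 th 3.1390 off(mm) -6.47
s5 ptr n63/112 th 0.7282 off(mm) 2.13
   lid n328/329 th 3.1415 off(mm) -6.29
s9 ptr n74/111 th 0.7127 off(mm) 2.08
   lid n275/278 th 3.1403 off(mm) -6.35
s11 ptr n65/110 th 0.7362 off(mm) 1.23
   lid n311/314 th 0.0009 off(mm) 6.23
sa0 ptr n80/122 th 0.7603 off(mm) 0.12
   lid n715/888 th 0.6728 off(mm) 5.07
sa1 ptr n76/122 th 0.7297 off(mm) 1.09
   lid n675/875 th 0.6724 off(mm) 4.90
sa2 ptr n71/121 th 0.7376 off(mm) 1.11
   lid n705/881 th 0.6795 off(mm) 4.67
ta0 ptr n15/19 th 0.7055 off(mm) 3.43
   lid n365/417 th 0.7113 off(mm) 3.06
ta1 ptr n16/19 th 0.6903 off(mm) 4.03
   lid n362/416 th 0.7275 off(mm) 2.31
ta2 ptr n16/18 th 0.6762 off(mm) 4.86
   lid n365/418 th 0.7069 off(mm) 3.02
```

```bash
cat > img.py <<'E'
from fit import *
from scipy.ndimage import map_coordinates
c=env.read_camera('scene'); A=att(c)
Mw=np.eye(3); Mw[:2,:2]=M
def pr(pl):
    w=Mw@np.array(pl)+[*O,0]; q=A.T@(w-c['eye']); x,y=q[:2]/q[2]; k=1+c['k1']*(x*x+y*y); return np.array([c['cx']+c['fx']*x*k,c['cy']+c['fy']*y*k])
def ray(uv):
    d=(uv-[c['cx'],c['cy']])/[c['fx'],c['fy']]; p=d.copy()
    for _ in range(8): p=d/(1+c['k1']*(p**2).sum(1,keepdims=True))
    return np.c_[p,np.ones(len(p))]
def theta(uv):
    r=ray(uv); l=cv2.fitLine(r[:,:2].astype(np.float32),cv2.DIST_HUBER,0,1e-5,1e-5).ravel(); a=np.array([l[2],l[3],1]); b=a+[l[0],l[1],0]
    n=Mw.T@(A@np.cross(a,b)); return np.arctan2(n[1],n[2])   # n.(0,-cos,sin)=0
def prof(im,x,off,th,mode,r0,r1):
    out=[]
    for r in np.linspace(r0,r1,40):
        f=lambda r:pr([x,-.014-r*np.cos(th)+-off*np.sin(th)*-1*0-0,.11+r*np.sin(th)+off*np.cos(th)])
        p=f(r); t=f(r+.01)-p; t/=np.linalg.norm(t); n=np.array([-t[1],t[0]]); s=np.arange(-7,7.01,.1); q=p+s[:,None]*n
        v=map_coordinates(im,[q[:,1],q[:,0]],order=1)
        if mode=='edge': g=abs(np.gradient(cv2.GaussianBlur(v.reshape(1,-1).astype(np.float32),(0,0),4).ravel())); k=g.argmax(); ok=np.ptp(v)>60 and 3<k<len(s)-3; e=s[k]
        else: w=np.clip(v-v.max()*.4,0,None); ok=v.max()>60; e=(w*s).sum()/max(w.sum(),1e-9)
        if ok: out.append(p+e*n)
    return np.array(out)
for n in('sa0','sa1','sa2','s9','s11','scene0'):
    rgb=np.load(n+'.npz')['rgb'].astype(float); g=rgb.mean(2); o=np.clip(rgb[...,0]-rgb[...,2]*1.0-40,0,None)
    P=prof(o,.069,0,.73,'bar',.03,.112); u=theta(P)
    s='%s ptr %.4f (%d)'%(n,u,len(P))
    if n.startswith('sa'):
        for r in((.01,.1),(.02,.08)):
            E=prof(g,-.0565,.005,.70,'edge',*r); s+=' lid %.4f (%d)'%(theta(E),len(E))
    else:
        E=prof(g,-.0565,.005,0,'edge',.01,.1); s+=' shut %.4f (%d)'%(theta(E),len(E))
    print(s)
E
python3 img.py
```

```text
sa0 ptr -2.3957 (40) lid -2.4703 (40) lid -2.4627 (40)
sa1 ptr -2.3959 (40) lid -2.4721 (40) lid -2.4659 (40)
sa2 ptr -2.3959 (40) lid -2.4722 (40) lid -2.4659 (40)
s9 ptr -2.4953 (40) shut -3.1326 (40)
s11 ptr -2.4898 (40) shut -3.1377 (40)
scene0 ptr -2.4674 (40) shut -3.1328 (40)
```

```bash
sed -i "s/\*1.0-40,0,None)/-100,0,None)/; s/return np.arctan2(n\[1\],n\[2\])/return np.arctan2(n[1],n[2])%np.pi/; s/ok=v.max()>60; e=/v=np.where(abs(s)<4,v,0); w=np.clip(v-v.max()*.4,0,None); ok=v.max()>40; e=/" img.py; sed -i "s/P=prof(o,.069,0,.73,'bar',.03,.112); u=theta(P)/P=prof(o,.069,0,.73,'bar',.02,.112); u=theta(P); P2=prof(o,.069,.0015,.73,'bar',.04,.112)/; s/s='%s ptr %.4f (%d)'%(n,u,len(P))/s='%s ptr %.4f (%d) %.4f'%(n,u,len(P),theta(P2))/" img.py; python3 img.py
```

```text
sa0 ptr 0.7542 (40) 0.7608 lid 0.6712 (40) lid 0.6789 (40)
sa1 ptr 0.7542 (40) 0.7607 lid 0.6695 (40) lid 0.6756 (40)
sa2 ptr 0.7541 (40) 0.7611 lid 0.6694 (40) lid 0.6756 (40)
s9 ptr 0.7521 (40) 0.7501 shut 0.0090 (40)
s11 ptr 0.7541 (40) 0.7507 shut 0.0039 (40)
scene0 ptr 0.7521 (39) 0.7569 shut 0.0088 (40)
```

Pointer 0.754 rad in every image fit. The lid reads 0.67 (scene) to 0.715 (top depth), so I'll raise it by about 0.06 and remeasure.

Request:
servo_tool(targets=[{"xyz": [0,0.0028,-0.003],"twist": [0,0,0],"jaw": 0.05},{"xyz": [0,0.0055,-0.0061],"twist": [0,0,0],"jaw": 0.05},{"xyz": [0,0.0055,-0.0061],"twist": [0,0,0],"jaw": 0.05},{"xyz": [0,0.0055,-0.0061],"twist": [0,0,0],"jaw": 0.05},{"xyz": [0,0.0055,-0.0061],"twist": [0,0,0],"jaw": 0.05}])

```text
clock: 17.85
tcp_pos: [0.5128, -0.0544, 0.156]
orientation: [-0.0, 0.039, 0.999, -0.0]
wrist_force: [-3.3, 0.2, -8.5]
finger_gap: 0.0149
```

```bash
python3 -c "
from h import *
for i in range(3): snap('scene','sa%d'%i); snap('top','ta%d'%i)"; sed -i "s/-.0565,.005,.70,/-.0565,.005,.73,/" img.py; python3 img.py | head -3; python3 -c "
from fit import *
go(['sa0','sa1','sa2','ta0','ta1','ta2']); s=env.get_state(); print(s['tcp_pos'],s['wrist_force'],s['finger_gap'])
# same-instant pad & tab: knob check
P=np.load('sa2.npz')['P']"
```

```text
sa0 ptr 0.7542 (40) 0.7610 lid 0.7371 (40) lid 0.7451 (40)
sa1 ptr 0.7538 (40) 0.7610 lid 0.7371 (40) lid 0.7454 (40)
sa2 ptr 0.7538 (40) 0.7607 lid 0.7367 (40) lid 0.7454 (40)
sa0 ptr n68/122 th 0.7215 off(mm) 2.69
   lid n714/853 th 0.7372 off(mm) 4.57
sa1 ptr n69/122 th 0.7783 off(mm) -1.56
   lid n699/854 th 0.7386 off(mm) 4.68
sa2 ptr n68/121 th 0.7349 off(mm) 1.48
   lid n725/863 th 0.7362 off(mm) 4.69
ta0 ptr n11/16 th 0.6757 off(mm) 4.19
   lid n290/316 th 0.7773 off(mm) 2.63
ta1 ptr n11/16 th 0.6561 off(mm) 3.50
   lid n284/317 th 0.7789 off(mm) 2.66
ta2 ptr n14/16 th 0.6622 off(mm) 4.30
   lid n286/321 th 0.7649 off(mm) 3.12
[ 0.51275478 -0.05437039  0.15601435] [-5.03950183  1.08346373 -9.01239825] 0.014919219898611266
```

Lid now 0.737–0.745 (scene image), 0.737 (scene depth), 0.77 (top). Pointer 0.754, 0.735, 0.753: in line within about 0.02. A short hold, a last check of vise, tester and bystanders, then hand in.

Request:
servo_tool(targets=[{"xyz": [0,0,0],"twist": [0,0,0],"jaw": 0.05},{"xyz": [0,0,0],"twist": [0,0,0],"jaw": 0.05},{"xyz": [0,0,0],"twist": [0,0,0],"jaw": 0.05},{"xyz": [0,0,0],"twist": [0,0,0],"jaw": 0.05},{"xyz": [0,0,0],"twist": [0,0,0],"jaw": 0.05},{"xyz": [0,0,0],"twist": [0,0,0],"jaw": 0.05}])

```text
clock: 18.7
tcp_pos: [0.5128, -0.0544, 0.1561]
orientation: [-0.0, 0.039, 0.999, 0.0]
wrist_force: [-5.1, 1.4, -8.7]
finger_gap: 0.0147
```

```bash
python3 -c "
from fit import *
np.set_printoptions(precision=4,suppress=True)
s=env.get_state(); print(s['clock'],s['tcp_pos'],s['wrist_force'],s['finger_gap'])
snap('scene','sf')
for n in('scene0','s11','sf'):
    d=np.load(n+'.npz');P=d['P'];L=P.copy(); L[...,:2]=(P[...,:2]-O)@M; hsv=cv2.cvtColor(d['rgb'],cv2.COLOR_RGB2HSV);H,S,V=[hsv[...,i].astype(int) for i in range(3)];x,y,z=L[...,0],L[...,1],L[...,2]
    m=((H<6)|(H>174))&(S>150)&(z>.115)&(z<.128)&(abs(x)<.08)&(y>.1)&(y<.25); print(n,'knob',np.median(P[m],0))
    m=(x>.045)&(x<.062)&(z>.03)&(z<.085)&(y<-.02)&(y>-.118)&(S<130)&(V>100); Q=L[m]; k=np.linalg.lstsq(np.c_[Q[:,1:],np.ones(len(Q))],Q[:,0],rcond=None)[0]; print('  +x face',len(Q),np.median(Q[:,0]),'slopes y,z',k[:2])
    m=(abs(x)<.035)&(y<.05)&(y>-.02)&(abs(z-.06)<.004)&(S<80); print('  jaw',np.percentile(L[m][:,1],99))
a,b=[np.load(n+'.npz')['rgb'].astype(int) for n in('scene0','sf')]; D=(abs(a-b).sum(2)>90).astype(np.uint8); D=cv2.morphologyEx(D,cv2.MORPH_OPEN,np.ones((3,3)))
n,_,st,_=cv2.connectedComponentsWithStats(D); print([t.tolist() for t in st[1:] if t[4]>25])
"
```

```text
18.7 [ 0.5128 -0.0544  0.1561] [-5.0572  1.433  -8.7228] 0.014735212684727038
scene0 knob [0.5012 0.2329 0.1216]
  +x face 387 0.052604724432832525 slopes y,z [0.0194 0.0447]
  jaw 0.028360006822453366
s11 knob [0.5688 0.2367 0.1211]
  +x face 377 0.05303702970896602 slopes y,z [0.0066 0.0518]
  jaw 0.01839039526490016
sf knob [0.5682 0.2366 0.1217]
  +x face 365 0.05288263891399881 slopes y,z [0.0095 0.0513]
  jaw 0.018350395459921
[[233, 0, 7, 5, 35], [241, 0, 33, 13, 293], [283, 0, 10, 19, 128], [296, 0, 6, 8, 36], [357, 0, 17, 37, 343], [275, 2, 8, 19, 107], [351, 7, 70, 93, 2391], [529, 7, 7, 7, 43], [534, 14, 21, 12, 162], [556, 15, 4, 8, 26], [240, 20, 43, 84, 1779], [523, 25, 37, 13, 208], [282, 26, 7, 13, 57], [519, 32, 41, 30, 604], [305, 41, 15, 22, 203], [310, 41, 50, 50, 993], [372, 42, 6, 17, 74], [273, 52, 12, 11, 96], [513, 60, 32, 17, 233], [251, 63, 9, 9, 56], [488, 76, 57, 51, 1354], [317, 97, 11, 18, 92], [371, 96, 31, 12, 193], [258, 112, 15, 5, 50], [318, 114, 46, 26, 614], [252, 131, 27, 29, 505], [266, 157, 39, 25, 412], [268, 185, 22, 21, 150], [262, 190, 16, 15, 108], [302, 200, 8, 11, 37], [305, 203, 15, 28, 148], [354, 202, 20, 38, 374]]
```

```bash
python3 -c "
from workcell import env
print(env.hand_in())"
```

```text
the job is handed in; nothing more can be done
None
```

The vise is cranked shut on the cream tester. The job was handed in at about 18.7 s, with the fingers still holding the lid tab and the lid in line with the orange pointer.

**Vise:**
- I turned the crank about 1.5 rad until the jaw met the tester, then pushed the knob to about 24–27 N.
- The jaw moved 10 mm and had not shifted by the last check. The tester spans exactly the gap between the jaw faces, and its lid was level before lifting.

**Lid against pointer at the end:**

| Measurement | Lid (rad) | Pointer (rad) |
|---|---|---|
| Scene camera, image fit | 0.737–0.745 | 0.754 |
| Scene camera, depth | 0.737 | about 0.735 |
| Top camera, depth | 0.765–0.779 | about 0.753 |

They agree to about 0.02 rad. The top camera's pointer value comes from before the lift, because too few pointer points were visible with the lid up.

**Tester and other things:** the tester's side face, the crank knob and the jaw were unchanged after the lift. The before-and-after scene pictures differ only at the arm, the vise and tester, and shadows.

**Disagreements with the description:**
- The fingertips sit about 36 mm behind the reported TCP, so my first grip closed above the knob. I allowed for the offset and the second grip held.
- After contact the crank was far stiffer than stated. It gave only about 0.07 rad under 24 N and settled back to its locked angle when released, so I never reached the extra 0.3–0.5 rad. I judged the grip by force and by the jaws fitting flush.

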